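# Lids back on the washed tea things

## Task

The tea things on the draining board are dry: put each lid back on the piece it belongs to - the round lids, by size, on the teapot, the sugar bowl and the biscuit jar, and the oblong cover on the butter dish inside its raised border - so that every one sits down fully home and level. They are stoneware, so set each one down rather than dropping it, keep the pieces standing upright on the board, and leave the two drinking glasses standing where they are.

Things in the scene. Friction and masses are not known exactly. Their poses are not given: they have to be found in the camera images.
- teapot_lid: The teapot's lid, smallest of the three round lids: round, 91 mm across, grey-green, right way up on its spigot (60 mm across, 9 mm deep, bevelled). Origin: centre of the spigot's underside; z up. Flange underside 9 mm above origin, flange edge 4 mm thick, then a gentle dome up to 22 mm. Knob: upright round post 25 mm thick on the axis, from 22 to 47.5 mm, top edge rounded. About 0.11 kg.
- sugar_lid: The sugar bowl's lid, middle one of the three round lids: round, 111 mm across, grey-green, right way up on its spigot (76 mm across, 9 mm deep, bevelled). Origin: centre of the spigot's underside; z up. Flange underside 9 mm above origin, flange edge 4 mm thick, then a gentle dome up to 21 mm. Knob: upright round post 25 mm thick on the axis, from 21 to 46.5 mm, top edge rounded. About 0.15 kg.
- jar_lid: The biscuit jar's lid, largest and flattest of the three round lids: round, 134 mm across, grey-green, right way up on its spigot (92 mm across, 9 mm deep, bevelled). Origin: centre of the spigot's underside; z up. Flange underside 9 mm above origin, flange edge 4 mm thick, then a gentle dome up to 18 mm. Knob: upright round post 25 mm thick on the axis, from 18 to 43.5 mm, top edge rounded. About 0.24 kg.
- butter_cover: Butter dish cover: oblong hollow grey-green box, open below, 126 mm long (x) by 78 wide (y), flat top 50 mm above the origin, standing on its open edge. Origin: centre of that lower edge; z up. On top in the middle a bar grip 44 mm long (x), 18 mm thick (y), from 50 to 75 mm above the origin. About 0.33 kg; either way round is the same.
- teapot: Small round-bellied grey-green teapot, open on top, loose, about 0.5 kg: belly 124 mm across, rim 95 mm above its origin (centre of its underside). Round mouth on the z axis, 85 mm across outside, 74 mm inside; the lid's flange rests on its rim. Spout along +x to 110 mm from the axis, loop handle along -x to 102 mm, both below 94 mm height.
- sugar_bowl: Round grey-green sugar bowl, open on top, with two small loop handles (along +x and -x, to 71 mm from the axis): 104 mm across, rim 72 mm above its origin (the centre of its underside), mouth 92 mm across inside. The lid's flange rests on the rim. Loose, about 0.3 kg.
- biscuit_jar: Straight round grey-green biscuit jar without handles, open on top: 123 mm across, rim 120 mm above its origin (the centre of its underside), mouth 110 mm across inside. The lid's flange rests on the rim. Loose, about 0.7 kg.
- butter_dish: Flat oblong grey-green butter dish, loose, about 0.4 kg: 165 mm long (x) by 108 wide (y), floor 6 mm above its origin (centre of its underside), raised border up to 13 mm all round; the floor inside the border is 150 by 94 mm, and the cover stands on it, long side along long side.
- glass_a: Clear drinking glass standing upside down to drain, 67 mm across its rim on the board, 52 mm across at the top, 112 mm tall; origin at the centre of the rim on the board. A bystander: leave it standing where it is.
- glass_b: Clear drinking glass standing upside down to drain, 67 mm across its rim on the board, 52 mm across at the top, 112 mm tall; origin at the centre of the rim on the board. A bystander: leave it standing where it is.
Not all that is in view belongs to the job. Leave any purple or turquoise look-alike of the sugar_lid alone.

How it is judged:
By the outcome, as a careful person would: the job done as asked, in the order asked, and still so for the second after the job is handed in, with the robot touching nothing.
It also fails if it takes over 115 s, if anything falls off the work surface, if the arm or the gripper's body presses on something with over 40 N, if the wrist force passes 120 N, or if a joint passes its speed limit or range.

## Robot

A 6-joint arm with a two-finger parallel gripper is mounted at the origin on the work surface. World frame = base frame: x ahead of the robot, y to its left, z up, the work surface at z = 0. Lengths are in mm, angles in degrees, forces in N, time in s.
With the tool pointing down it reaches from about 425 to 925 mm from the base axis. Payload 12.5 kg.
Tool frame: the origin (TCP) lies on the front face of the gripper's body, between the roots of the fingers; the fingertips stand robot.tip_extent ahead of it and the grasp point (between the pads) lies 54 mm ahead of it (robot.tip_extent is the distance from the TCP to the fingertips, in mm); z points along the fingers, y is the direction in which the jaws open and shut (so a half turn about z gives the same grasp; the last joint's range is limited). The gripper opens to 85 mm and grips with 20 to 120 N. Pads are 22 mm wide; open, the fingers measure 114 mm over their backs; the gripper's body (76 mm by 85 mm) begins 54 mm behind the grasp point. The pads swing forward as they close: fully open they stand 13 mm farther back than shut.
Start: joints at [-78.759, 28.126, 89.318, -0, 62.55, -6.05], TCP at [185.796, -596.755, 303.927] pointing down, gripper open.
Joint ranges: [-177.58, 177.58], [-47.91, 125.51], [2.72, 160], [-65.01, 245.01], [3.68, 167.84], [-153.87, 153.87]. Speed limits (degrees/s): [127.2, 127.2, 159.86, 180, 180, 180].

## Interface

Orientations are given as a 3x3 rotation matrix whose columns are the frame's x, y, z axes.
In Python, from plant import robot gives the robot as it stands.
- The arm moves only by the tool drive_tool, never from a script. Its argument "rows" is a list of rows, each an object with "travel": the shift along the tool's x, y, z in m, a list of three; "turn": the turn, a rotation vector about the tool's x, y, z in degrees, a list of three; "claw": the gripper command: -1 is shut, 1 is fully open, values between are in proportion. A call has 1 to 8 rows; each row is the pose to reach, as a shift and turn from the pose measured when the call began, along the tool's axes at that moment; what a row does not reach only later rows make up. A row lasts 1/10 s, in which the tool goes at most 50 mm and 8.59 degrees, less where a joint would pass 70% of its speed; a pose out of reach is approached as far as the arm can. A call with a gripper value outside its range is refused whole. The fingers move at their own pace and stop on an object; "newtons" is the grip in N (left out, the last holds). Time passes only in rows, so rows that repeat a pose let the fingers close. It gives the time, the measured TCP pose, the force and the opening at its end, in the units of the state.
- robot.state(): the state, without advancing time (a new reading comes with each control period).
- robot.capture(name): name is "scene" or "top"; returns the picture (400x640x3 uint8, red, green, blue); there is no depth.
- robot.calibration(name): a dict with "K" (3x3 intrinsics, pixels), "position" and "rotation" of the camera in the world. Camera axes: x right, y down, z forward; pixel columns grow to the right and rows downward; lengths in mm; the calibration is good to about 2 mm. A picture is of the moment at which its call begins. calibration takes no time and is no camera call.
- robot.sign_off(): hands the job in, once; it reports no verdict.
The state is a dict: "time": time; "joints": joint angles; "joint_velocities": joint speeds; "joint_efforts": joint torques, N m; "position": TCP position; "tcp_rot": TCP orientation; "contact_force": force on the tool from outside, world axes, zero at the start; "wrist_torque": the same for the moment, N m; "opening": finger opening in mm.
Only numpy, scipy, OpenCV 4.12 (cv2) and the standard library are available. Lean on these libraries where they do the work, as an engineer would, in place of code of your own. Each camera call takes 0.05 s, during which the arm holds its last target.

## Working session

There is one attempt and no reset: what is moved stays moved. The work goes in short steps, Python scripts to look and compute and a tool call to move; the robot and the scene stay as the last step left them, time stands still between calls to the robot, and variables do not carry over. Pictures are saved under pics/ and viewed, and the job is handed in when it is done.

Besides the shell and the picture viewer there is one more tool, called after ">>>" as name(argument=value, ...), one argument or row to a line, values as JSON. drive_tool: Moves the arm, as the interface text tells. Its arguments: {"type":"object","properties":{"rows":{"type":"array"},"newtons":{"type":"number"}},"required":["rows"]}

```bash
ls; mkdir -p pics
python3 - <<'E'
from plant import robot
import cv2
print(robot.tip_extent, robot.state())
for n in ("scene","top"):
    im=robot.capture(n); cv2.imwrite(f"pics/{n}0.png",im[:,:,::-1]); print(n,robot.calibration(n))
E
```

```text
pics
72.6 {'time': 0.0, 'joints': array([-7.87578692e+01,  2.81646604e+01,  8.93509435e+01,  1.51884899e-03,
        6.25484470e+01, -6.04894225e+00]), 'joint_velocities': array([ 0.03039342,  0.01705869, -0.05142349, -0.05302995, -0.07626702,
        0.17222666]), 'joint_efforts': array([ 2.01225135e-03, -6.18436861e+01, -2.61594182e+01, -9.57154543e-05,
        4.06081119e-03,  1.37599790e-05]), 'position': array([ 185.77883404, -596.59643921,  303.31721021]), 'tcp_rot': array([[ 9.54810770e-01,  2.97214326e-01, -1.94868183e-04],
       [ 2.97214356e-01, -9.54810146e-01,  1.10103574e-03],
       [ 1.41181478e-04, -1.10919841e-03, -9.99999375e-01]]), 'contact_force': array([ 0.12960257,  0.46252852, -0.67072228]), 'wrist_torque': array([0.00490204, 0.00349264, 0.06189899]), 'opening': 85.37424207912602}
scene {'K': array([[474.16813883,   0.        , 308.89987044],
       [  0.        , 474.16813883, 189.83861014],
       [  0.        ,   0.        ,   1.        ]]), 'position': array([1769.69329252,  869.32639053,  929.64827311]), 'rotation': array([[-0.54704969,  0.44532128, -0.70881985],
       [ 0.837088  ,  0.29557557, -0.46034636],
       [ 0.0045078 , -0.84517693, -0.53446762]])}
top {'K': array([[377.84263564,   0.        , 323.57759877],
       [  0.        , 377.84263564, 197.22452724],
       [  0.        ,   0.        ,   1.        ]]), 'position': array([ 475.91863096,  107.61769245, 1103.87935125]), 'rotation': array([[ 0.01884517, -0.9956203 ,  0.09157012],
       [-0.99980911, -0.01923811, -0.00341023],
       [ 0.00515693, -0.09148838, -0.99579279]])}
```

View pics/scene0.png

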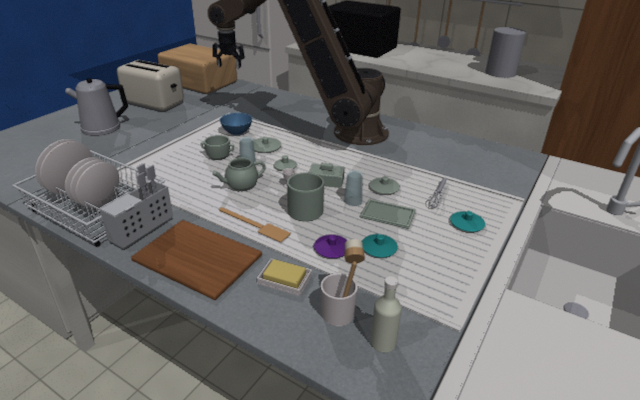

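View pics/top0.png

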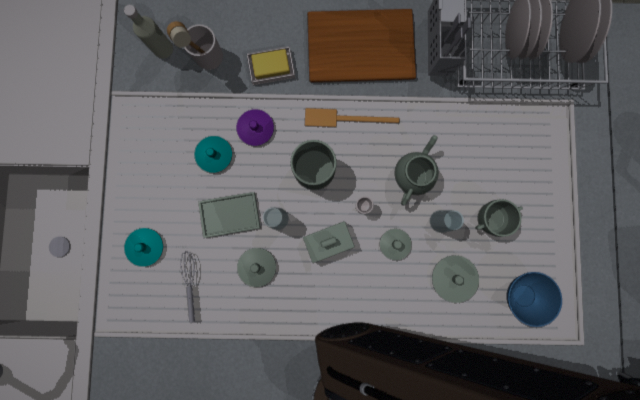

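Run:
```python
import cv2
im=cv2.imread("pics/top0.png")[125:325,180:580]; cv2.imwrite("pics/top0z.png",cv2.resize(im,None,fx=2,fy=2,interpolation=cv2.INTER_CUBIC)*1)
im=cv2.imread("pics/scene0.png")[100:275,180:520]; cv2.imwrite("pics/scene0z.png",cv2.resize(im,None,fx=2.35,fy=2.35,interpolation=cv2.INTER_CUBIC))
```

```text
(no output)
```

View pics/top0z.png

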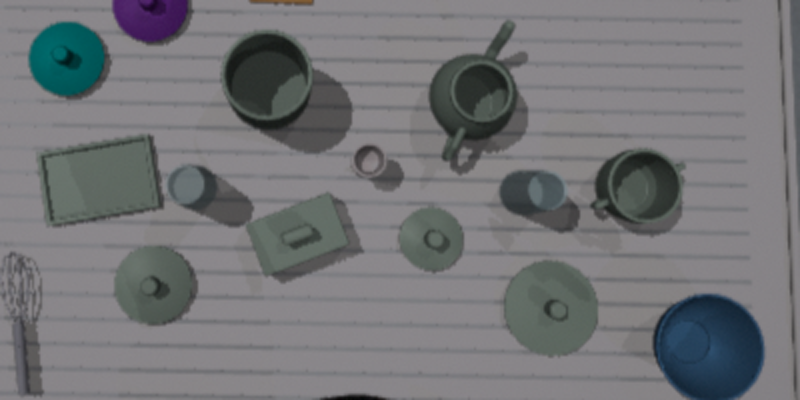

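View pics/scene0z.png

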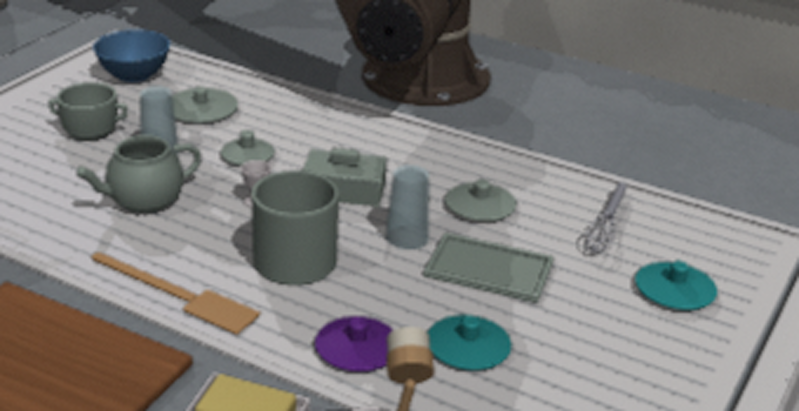

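```bash
cat > h.py <<'E'
import numpy as np, cv2
from plant import robot
C={n:robot.calibration(n) for n in("scene","top")}
def ray(n,uv):
    c=C[n]; d=c["rotation"]@np.linalg.inv(c["K"])@np.array([uv[0],uv[1],1.]); return c["position"],d/np.linalg.norm(d)
def onz(n,uv,z):
    p,d=ray(n,uv); return p+d*(z-p[2])/d[2]
def tri(a,b):
    p,d=ray("top",a); q,e=ray("scene",b)
    s=np.linalg.lstsq(np.c_[d,-e],q-p,rcond=None)[0]; A=p+s[0]*d;B=q+s[1]*e
    return (A+B)/2,np.linalg.norm(A-B)
def proj(n,P):
    c=C[n]; x=c["K"]@(c["rotation"].T@(np.asarray(P,float)-c["position"])); return x[:2]/x[2]
def mask(im,th=8):
    r,g,b=[im[:,:,i].astype(int) for i in range(3)]
    return (((g-r)>th)&((g-b)>-4)&(g<175)&(r>15)).astype(np.uint8)
E
python3 - <<'E'
from h import *
for n in("top","scene"):
    im=cv2.imread(f"pics/{n}0.png")[:,:,::-1]
    m=mask(im); cv2.imwrite(f"pics/m_{n}.png",m*255)
    k,l,st,ce=cv2.connectedComponentsWithStats(m)
    for i in range(1,k):
        if st[i,4]>60: print(n,i,st[i],ce[i].round(1))
E
```

```text
top 1 [194 135  39  38 152] [211.5 152.9]
top 3 [295 140  41  45 283] [322.8 166.6]
top 10 [402 155  16  28  68] [408.4 165.3]
top 13 [416 156  20  30 144] [426.2 174.7]
top 32 [ 199  194   60   43 1678] [228.8 215.3]
top 39 [484 200  21  36 253] [495.  221.1]
top 46 [264 209  18  17 171] [273.4 217.6]
top 47 [444 211  18  19 130] [450.4 219.1]
top 57 [ 304  222   50   40 1080] [328.2 241.4]
top 64 [124 227  40  40 149] [142.5 246.7]
top 66 [380 229  31  30 642] [394.8 243.6]
top 72 [238 249  37  37 874] [255. 266.]
top 73 [ 433  256   46   46 1563] [455.1 278.6]
scene 6 [227 137  54  48 812] [251.7 156.9]
scene 21 [274 160  22  10 139] [284.8 164.5]
scene 25 [309 164  35  19 316] [326.1 171. ]
scene 29 [345 171  17  35 368] [354.  188.8]
scene 33 [288 176  32  19  82] [302.1 188.4]
scene 36 [370 177  29  16 293] [384.6 185.9]
scene 79 [361 201  54  27 781] [388.1 213.4]
scene 95 [450 210  36  23 583] [467.4 221. ]
scene 106 [362 233  36  25 702] [379.3 245.2]
```

View pics/m_top.png

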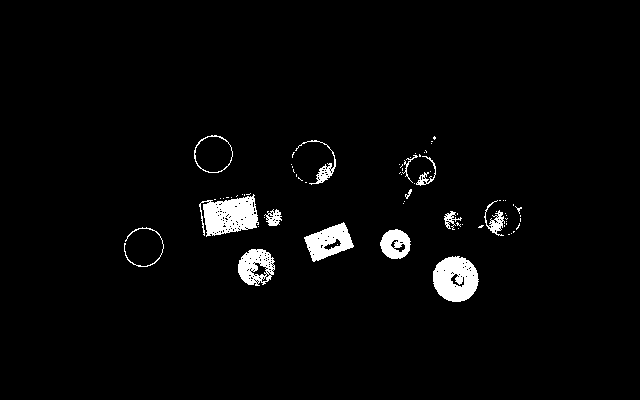

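View pics/m_scene.png

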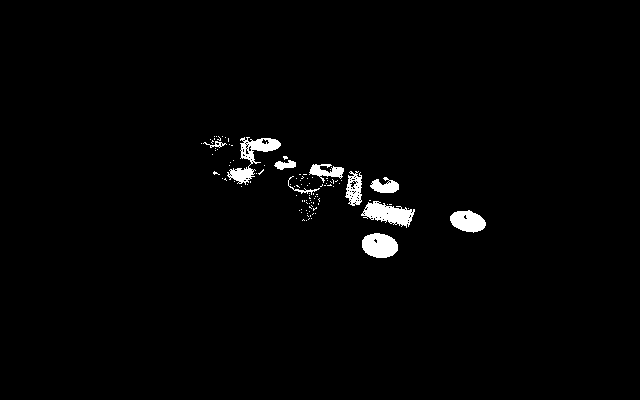

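```bash
cat >> h.py <<'E'
def rmask(im,t=1.07):
    f=cv2.GaussianBlur(im.astype(np.float32),(3,3),0.6)
    r,g,b=f[:,:,0],f[:,:,1],f[:,:,2]
    return ((g>t*r)&(g>12)).astype(np.uint8)
E
python3 - <<'E'
from h import *
for n in("top","scene"):
    im=cv2.imread(f"pics/{n}0.png")[:,:,::-1]
    m=rmask(im); cv2.imwrite(f"pics/r_{n}.png",m*255)
    for c in cv2.findContours(m,cv2.RETR_EXTERNAL,cv2.CHAIN_APPROX_NONE)[0]:
        if cv2.contourArea(c)>100:
            M=cv2.moments(c); e=cv2.fitEllipse(c)
            print(n,np.round([M['m10']/M['m00'],M['m01']/M['m00']],1),cv2.contourArea(c),"ell",np.round(e[0],1),np.round(e[1],1),round(e[2]))
E
```

```text
top [534.4 298.8] 2336.5 ell [534.4 298.8] [52.8 56.4] 137
top [455.1 278.6] 1602.5 ell [455.1 278.6] [44.4 46. ] 142
top [256.4 267.1] 1075.5 ell [256.4 267.1] [36.5 37.5] 40
top [395.3 244. ] 683.5 ell [395.3 244. ] [29.2 29.9] 123
top [143.3 246.7] 1233.5 ell [143.3 246.7] [39.  40.3] 49
top [328.5 241.8] 1130.5 ell [328.4 241.8] [30.  52.6] 69
top [446.5 220.5] 515.5 ell [446.5 220.5] [20.1 33. ] 88
top [275.3 218. ] 342.0 ell [275.4 218. ] [18.9 23.3] 104
top [499.7 217.8] 1171.5 ell [499.7 217.8] [35.2 43.5] 84
top [228.9 214.6] 1947.5 ell [229.  214.6] [40.3 67.2] 80
top [313.4 163.8] 1633.5 ell [313.4 163.8] [43.5 48. ] 171
top [416.5 172.4] 1448.5 ell [417.2 171. ] [37.7 60.9] 29
top [213.  153.9] 1150.5 ell [213.  153.9] [37.9 38.7] 70
scene [379.2 245.3] 682.0 ell [379.1 245.3] [24.  36.4] 98
scene [467.4 221.1] 572.5 ell [467.4 221.1] [20.4 35.9] 103
scene [388.  213.4] 862.0 ell [388.1 213.4] [20.6 60.5] 102
scene [384.2 185.5] 316.0 ell [384.2 185.5] [14.9 27.5] 95
scene [353.6 188.4] 468.5 ell [353.6 188.9] [16.6 38. ] 3
scene [311.2 190.5] 1953.5 ell [311.5 190.5] [42.6 67. ] 43
scene [284.7 163.5] 148.5 ell [284.8 163.3] [11.4 19.5] 85
scene [247.7 163. ] 1434.0 ell [246.6 163.3] [37.  65.8] 45
scene [217.1 146.6] 438.5 ell [217.1 146.6] [22.7 26.1] 94
scene [236.1 122.1] 543.0 ell [236.1 122.2] [22.5 32.1] 86
scene [78.  47.2] 16304.0 ell [69.3 49. ] [111.9 236.5] 72
```

View pics/r_top.png

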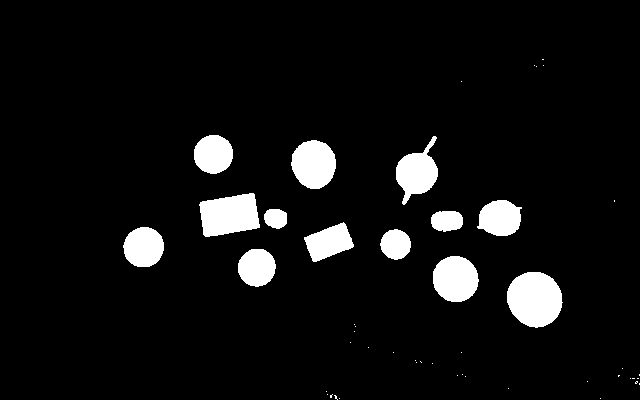

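View pics/r_scene.png

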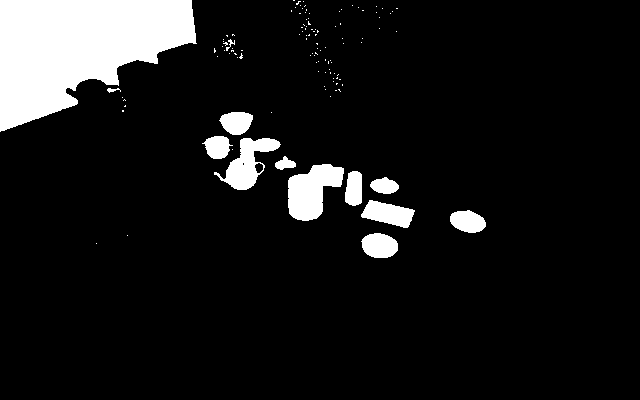

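Run:
```python
from h import *
T=cv2.imread("pics/top0.png"); S=cv2.imread("pics/scene0.png")
def quad(im,near):
    m=rmask(im[:,:,::-1])
    cs=cv2.findContours(m,cv2.RETR_EXTERNAL,cv2.CHAIN_APPROX_NONE)[0]
    c=min((c for c in cs if cv2.contourArea(c)>100),key=lambda c:abs(c.mean((0,1))-near).sum())
    q=cv2.minAreaRect(c) 
    return c,cv2.boxPoints(q), cv2.approxPolyDP(c,5,True)[:,0]
ct,bt,at=quad(T,(229,214.6)); cs,bs,as_=quad(S,(388,213.4))
print(bt.round(1).tolist(),at.tolist(),as_.tolist())
def diag(q):
    q=np.array(cv2.convexHull(np.float32(q)))[:,0]; a,b,c,d=[np.array([*p,1]) for p in q[:4]]
    x=np.cross(np.cross(a,c),np.cross(b,d)); return x[:2]/x[2]
print("dish top centre tri",tri(diag(at),diag(as_)))
W=np.array([onz("top",p,13)for p in bt]); print(W.round(1), np.linalg.norm(np.diff(W,axis=0),axis=1), W.mean(0))
# crops
def crop(im,x,y,w=30,f=8): return cv2.resize(im[int(y)-w:int(y)+w,int(x)-w:int(x)+w],None,fx=f,fy=f,interpolation=cv2.INTER_CUBIC)*1.5
rows=[]
for im,pts in((T,[(455,278),(256,267),(395,244),(328,242)]),(S,[(265,144),(384,185),(285,162),(326,173)])):
    rows.append(np.hstack([crop(im,*p,w=25,f=4).clip(0,255) for p in pts]))
cv2.imwrite("pics/crops.png",np.vstack(rows))
```

```text
[[197.5, 201.60000610351562], [253.8000030517578, 192.0], [259.8999938964844, 227.6999969482422], [203.60000610351562, 237.3000030517578]] [[254, 194], [200, 202], [203, 234], [259, 227]] [[361, 214], [407, 227], [414, 210], [369, 200]]
dish top centre tri (array([523.7098623 , 374.88398958,  11.64577145]), np.float64(6.053383254125484))
[[556.4 468.2  13. ]
 [587.6 306.5  13. ]
 [484.8 285.3  13. ]
 [454.2 445.7  13. ]] [164.70259324 104.98530748 163.3074737 ] [520.73095719 376.41821227  13.        ][ WARN:0@1.057] global loadsave.cpp:1063 imwrite_ Unsupported depth image for selected encoder is fallbacked to CV_8U.
```

View pics/crops.png

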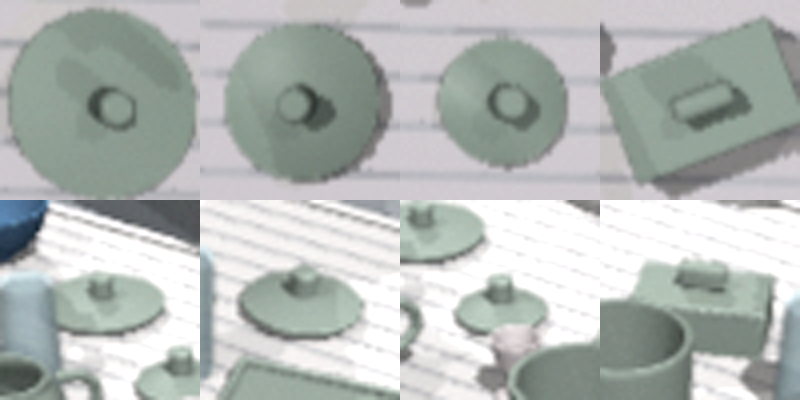

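```bash
python3 - <<'E'
from h import *
from scipy.optimize import least_squares
T=cv2.imread("pics/top0.png")[:,:,::-1]
kt={"jar":((459.3,279.8),(265,139.5),43.5),"sugar":((255,267.7),(385,179.7),46.5),"tea":((397.9,244.2),(284.8,157.8),47.5),"bar":((328.3,242.3),(326,167),75)}
for k,(a,b,z) in kt.items():
    P,r=tri(a,b); print(k,"top@z",onz("top",a,z).round(1),"scene@z",onz("scene",b,z).round(1),"tri",P.round(1),r.round(1))
for k,e in {"jar":(455.1,278.6),"sugar":(256.4,267.1),"tea":(395.3,244.0)}.items(): print(k,"flange",onz("top",e,11).round(1))
# rims
m=mask(T,5)
for k,c,z,R in(("jar",(313,162),120,61.5),("teapot",(420.5,170.5),95,42.5),("bowl",(502,217),72,52)):
    P0=onz("top",c,z)[:2]
    v,u=np.nonzero(m); W=np.array([onz("top",(x,y),z)[:2] for x,y in zip(u,v)]);
    d=np.hypot(*(W-P0).T); 
    W=W[(d>R-14)&(d<R+9)]
    f=least_squares(lambda p:np.hypot(*(W-p[:2]).T)-p[2],[*P0,R-3],loss="soft_l1",f_scale=2)
    rr=np.hypot(*(W-f.x[:2]).T)
    print(k,f.x.round(1),len(W),np.median(abs(rr-f.x[2])).round(2), "outer99",np.percentile(rr,[50,90,98]).round(1),"px",proj("top",[*f.x[:2],z]).round(1))
E
python3 - <<'E'
import cv2,numpy as np
T=cv2.imread("pics/top0.png")
o=[cv2.resize(T[y-30:y+30,x-30:x+30],(260,260),interpolation=cv2.INTER_NEAREST) for x,y in((313,162),(420,171),(502,217))]
cv2.imwrite("pics/rims.png",(np.hstack(o)*1.6).clip(0,255).astype(np.uint8))
E
```

```text
jar top@z [ 351.2 -275.9   43.5] scene@z [ 365.4 -263.8   43.5] tri [ 349.3 -278.4   33.2] 2.7
sugar top@z [374.2 289.6  46.5] scene@z [389.1 300.2  46.5] tri [372.6 292.4  35.5] 2.0
tea top@z [ 446.  -105.    47.5] scene@z [456.2 -96.4  47.5] tri [ 445.3 -105.6   40. ] 1.9
bar top@z [448.4  89.   75. ] scene@z [471.1  99.9  75. ] tri [448.5  87.8  60.5] 2.2
jar flange [ 350.5 -275.7   11. ]
sugar flange [372.5 291.8  11. ]
tea flange [ 445.4 -104.8   11. ]
jar [660.2 134.5  56. ] 436 2.24 outer99 [56.1 59.7 61.3] px [312.8 161.6]
teapot [ 649.  -153.8   41. ] 510 3.88 outer99 [41.  47.5 50.9] px [419.6 169.5]
bowl [ 526.6 -385.1   47.3] 420 2.86 outer99 [47.3 52.4 58.2] px [502.  216.7]
```

View pics/rims.png

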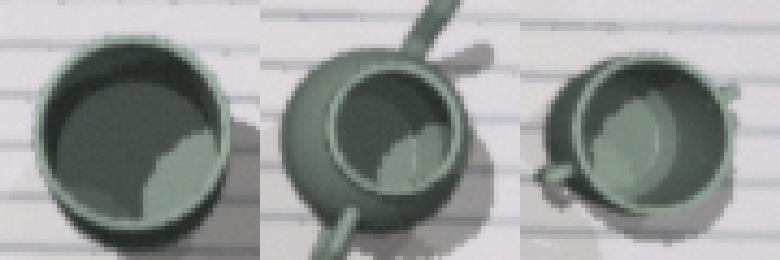

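Run:
```python
from h import *
from scipy.optimize import least_squares
T=cv2.imread("pics/top0.png")[:,:,::-1]
m=mask(T,8); vis=cv2.resize(T[:,:,::-1].copy(),None,fx=4,fy=4,interpolation=cv2.INTER_CUBIC)
for k,c,z,R,ri in(("jar",(312.8,161.6),120,61.5,55),("teapot",(420.5,170.5),95,42.5,37),("bowl",(502,217),72,52,46)):
    p=np.array([*onz("top",c,z)[:2],(R+ri)/2])
    v,u=np.nonzero(m); W0=np.array([onz("top",(x,y),z)[:2] for x,y in zip(u,v)])
    for it in range(6):
        d=np.hypot(*(W0-p[:2]).T); W=W0[abs(d-(R+ri)/2)<[9,8,6,5,5,5][it]]
        p=least_squares(lambda p:np.hypot(*(W-p[:2]).T)-p[2],p,loss="soft_l1",f_scale=1.5).x
    print(k,p.round(1),len(W))
    for r in(R,ri):
        pts=np.array([proj("top",[p[0]+r*np.cos(a),p[1]+r*np.sin(a),z]) for a in np.linspace(0,6.28,60)])
        cv2.polylines(vis,[np.int32(4*pts+2)],True,(0,0,255),1)
v=vis[125*4:245*4,280*4:540*4]; o=np.hstack([v[40:360,40:300],v[80:340,460:720].copy() if 0 else cv2.copyMakeBorder(v[80:340,460:720],0,60,0,0,0),cv2.copyMakeBorder(v[230:480,780:1040],0,70,0,0,0)])
cv2.imwrite("pics/rimfit.png",(o*1.5).clip(0,255).astype(np.uint8))
```

```text
jar [660.2 134.3  56.8] 167
teapot [ 648.5 -156.    39.5] 141
bowl [ 525.7 -386.1   48.2] 121
```

View pics/rimfit.png

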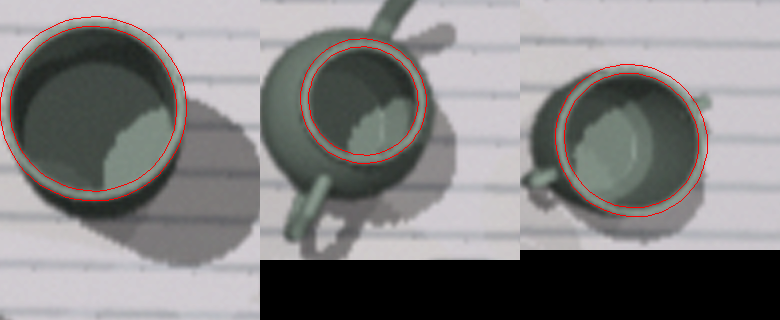

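```bash
cat >> h.py <<'E'
from scipy.spatial.transform import Rotation as Ro
def go(x,y,z,yaw=None):
    "print travel (tool axes, m) and turn to reach world xyz with tool down and tool-y(jaw) axis at yaw deg (mod 180)"
    s=robot.state(); R=s["tcp_rot"]; t=R.T@(np.array([x,y,z])-s["position"])/1000
    cur=np.degrees(np.arctan2(R[1,1],R[0,1]))
    if yaw is None: yaw=cur
    d=(yaw-cur+90)%180-90; ya=np.radians(cur+d)
    yv=np.array([np.cos(ya),np.sin(ya),0]); zv=np.array([0,0,-1.]); Rt=np.c_[np.cross(yv,zv),yv,zv]
    print("jaw yaw",round(cur,1),"turn",d.__round__(1),"j6",s["joints"][5].round(1),"-> travel",t.round(4).tolist(),"turn",Ro.from_matrix(R.T@Rt).as_rotvec(degrees=True).round(2).tolist(),"pos",s["position"].round(1),"F",s["contact_force"].round(1),"t",round(s["time"],2),"open",round(s["opening"],1))
E
python3 - <<'E'
from h import *
T=cv2.imread("pics/top0.png")[:,:,::-1]
m=rmask(T)
cs=[c for c in cv2.findContours(m,cv2.RETR_EXTERNAL,cv2.CHAIN_APPROX_NONE)[0] if cv2.contourArea(c)>100]
for n,near,z in(("dish",(229,214.6),13),("cover",(328,242),50)):
    c=min(cs,key=lambda c:abs(c.mean((0,1))-near).sum())
    W=np.float32([onz("top",p,z)[:2] for p in c[:,0].astype(float)])
    r=cv2.minAreaRect(W); M=cv2.moments(W.reshape(-1,1,2))
    mo=.5*np.degrees(np.arctan2(2*M['mu11'],M['mu20']-M['mu02']))
    print(n,r,"moment yaw",mo,"centroid",M['m10']/M['m00'],M['m01']/M['m00'])
for g,uv,uvt in(("b",(441.5,220.5),(453,220)),("a",(278,219),(273,217.5))): print("glass",g,onz("top",uv,0).round(),onz("top",uvt,112).round())
go(445.5,-105,170,0)
E
```

```text
dish ((520.8388061523438, 375.99273681640625), (104.76364135742188, 162.61370849609375), 10.927300453186035) moment yaw -79.16429407721603 centroid 520.900574033977 375.8294735023081
cover ((449.2955322265625, 87.87786102294922), (75.2582015991211, 123.83324432373047), 21.634767532348633) moment yaw -68.23633161596723 centroid 449.24320065063944 87.88940344110901
glass b [ 516. -242.    0.] [ 514. -237.  112.]
glass a [511. 236.   0.] [511. 236. 112.]
jaw yaw -72.7 turn 72.7 j6 -6.1 -> travel [0.3941, -0.3921, 0.1338] turn [-0.04, -0.04, -72.71] pos [ 185.8 -596.6  303.4] F [ 0.2  0.1 -0.1] t 0.1 open 85.3
```

Run:
```python
from h import *
go(445.5,-105,230,-10)
```

```text
jaw yaw -72.7 turn 62.7 j6 -6.1 -> travel [0.3941, -0.3922, 0.0738] turn [-0.04, -0.04, -62.71] pos [ 185.8 -596.6  303.4] F [ 0.2  0.1 -0.1] t 0.1 open 85.3
```

>>> drive_tool(
  rows=[
    {"travel": [0.05,-0.05,0.009],"turn": [0,0,-8],"claw": 0.1},
    {"travel": [0.1,-0.1,0.018],"turn": [0,0,-16],"claw": 0.1},
    {"travel": [0.15,-0.15,0.027],"turn": [0,0,-24],"claw": 0.1},
    {"travel": [0.2,-0.2,0.036],"turn": [0,0,-32],"claw": 0.1},
    {"travel": [0.25,-0.25,0.045],"turn": [0,0,-40],"claw": 0.1},
    {"travel": [0.3,-0.3,0.054],"turn": [0,0,-48],"claw": 0.1},
    {"travel": [0.35,-0.35,0.065],"turn": [0,0,-56],"claw": 0.1},
    {"travel": [0.394,-0.392,0.074],"turn": [0,0,-62.7],"claw": 0.1},
  ],
  newtons=40,
)

```text
time: 0.9
position: [370.8, -243.9, 251.9]
tcp_rot: [[0.169, 0.986, -0.0], [0.986, -0.169, 0.001], [0.001, -0.0, -1.0]]
contact_force: [1.4, -0.1, -0.2]
opening: 47.1
```

Run:
```python
from h import *
go(445.5,-105,140,-10)
```

```text
jaw yaw -9.7 turn -0.3 j6 -32.2 -> travel [0.1494, 0.0502, 0.112] turn [-0.01, -0.05, 0.29] pos [ 370.8 -243.9  251.9] F [ 1.4 -0.1 -0.2] t 0.9 open 47.1
```

>>> drive_tool(
  rows=[
    {"travel": [0.149,0.05,0.02],"turn": [0,0,0.3],"claw": 0.05},
    {"travel": [0.149,0.05,0.02],"turn": [0,0,0.3],"claw": 0.05},
    {"travel": [0.149,0.05,0.02],"turn": [0,0,0.3],"claw": 0.05},
    {"travel": [0.149,0.05,0.06],"turn": [0,0,0.3],"claw": 0.05},
    {"travel": [0.149,0.05,0.112],"turn": [0,0,0.3],"claw": 0.05},
    {"travel": [0.149,0.05,0.112],"turn": [0,0,0.3],"claw": 0.05},
    {"travel": [0.149,0.05,0.112],"turn": [0,0,0.3],"claw": 0.05},
  ],
)

```text
time: 1.6
position: [445.1, -105.4, 140.0]
tcp_rot: [[0.174, 0.985, -0.003], [0.985, -0.174, 0.002], [0.001, -0.003, -1.0]]
contact_force: [0.0, -0.4, 0.5]
opening: 44.9
```

```bash
cat >> h.py <<'E'
def crop2(name,P,w=40,f=8):
    o=[]
    for n in("top","scene"):
        im=robot.capture(n)[:,:,::-1]; u,v=proj(n,P).astype(int); u=np.clip(u,w,640-w); v=np.clip(v,w,400-w)
        o.append(cv2.resize(im[v-w:v+w,u-w:u+w],(400,400),interpolation=cv2.INTER_CUBIC)); print(n,"crop origin",u-w,v-w,"scale",200/w)
    cv2.imwrite(f"pics/{name}.png",(np.hstack(o)*1.4).clip(0,255).astype(np.uint8))
E
python3 - <<'E'
from h import *
go(445.5,-105,100,-10)
crop2("tea_hover",[445,-105,60])
E
```

```text
jaw yaw -10.0 turn 0.0 j6 -11.7 -> travel [0.0004, 0.0005, 0.04] turn [-0.17, -0.08, -0.02] pos [ 445.1 -105.4  140. ] F [ 0.  -0.4  0.5] t 1.6 open 44.9
top crop origin 358 204 scale 5.0
scene crop origin 244 113 scale 5.0
```

View pics/tea_hover.png

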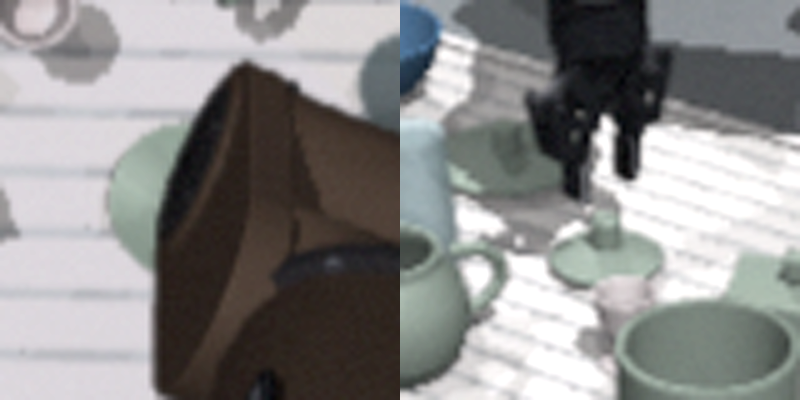

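>>> drive_tool(
  rows=[
    {"travel": [0,0.0005,0.02],"turn": [0,0,0],"claw": 0.05},
    {"travel": [0,0.0005,0.035],"turn": [0,0,0],"claw": 0.05},
    {"travel": [0,0.0005,0.041],"turn": [0,0,0],"claw": 0.05},
    {"travel": [0,0.0005,0.041],"turn": [0,0,0],"claw": -0.5},
    {"travel": [0,0.0005,0.041],"turn": [0,0,0],"claw": -1},
    {"travel": [0,0.0005,0.041],"turn": [0,0,0],"claw": -1},
    {"travel": [0,0.0005,0.041],"turn": [0,0,0],"claw": -1},
    {"travel": [0,0.0005,0.041],"turn": [0,0,0],"claw": -1},
  ],
)

```text
time: 2.5
position: [446.6, -106.4, 102.3]
tcp_rot: [[0.175, 0.985, 0.004], [0.985, -0.175, -0.001], [-0.0, 0.004, -1.0]]
contact_force: [-3.4, -1.7, 8.3]
opening: 22.9
```

Run:
```python
from h import *
go(445.5,-105,200,-10)
crop2("tea_grip",[445,-105,60])
```

```text
jaw yaw -10.1 turn 0.1 j6 -11.7 -> travel [0.0011, -0.0009, -0.0977] turn [0.23, 0.01, -0.06] pos [ 446.6 -106.4  102.3] F [-3.4 -1.7  8.3] t 2.5 open 22.9
top crop origin 358 204 scale 5.0
scene crop origin 244 113 scale 5.0
```

View pics/tea_grip.png

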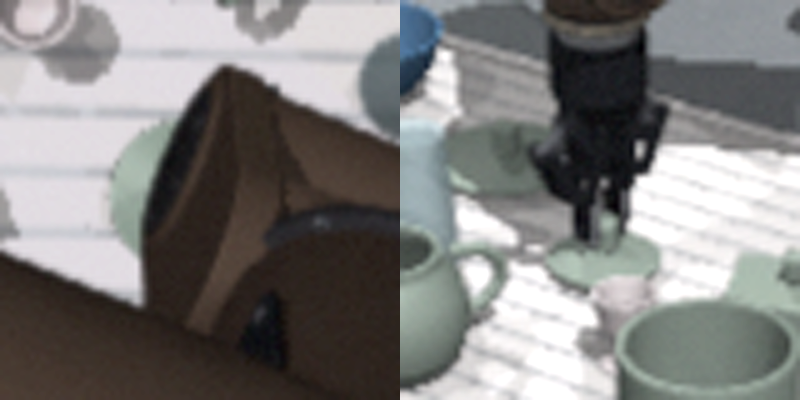

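>>> drive_tool(
  rows=[
    {"travel": [0,0,-0.02],"turn": [0,0,0],"claw": -1},
    {"travel": [0,0,-0.06],"turn": [0,0,0],"claw": -1},
    {"travel": [0,0,-0.105],"turn": [0,0,0],"claw": -1},
    {"travel": [0,0,-0.15],"turn": [0,0,0],"claw": -1},
    {"travel": [0,0,-0.15],"turn": [0,0,0],"claw": -1},
  ],
)

```text
time: 3.1
position: [447.1, -106.6, 258.1]
tcp_rot: [[0.175, 0.985, 0.013], [0.985, -0.175, -0.004], [-0.002, 0.014, -1.0]]
contact_force: [0.5, 0.0, -1.4]
opening: 23.0
```

Run:
```python
from h import *
print(robot.tip_extent)
go(648.5,-155.5,250,-10)
crop2("tea_up",[446,-106,180])
```

```text
72.6
jaw yaw -10.1 turn 0.1 j6 -11.7 -> travel [-0.0129, 0.2067, 0.011] turn [0.79, 0.12, -0.06] pos [ 447.1 -106.6  258.1] F [ 0.5  0.  -1.4] t 3.1 open 23.0
top crop origin 369 205 scale 5.0
scene crop origin 243 85 scale 5.0
```

View pics/tea_up.png

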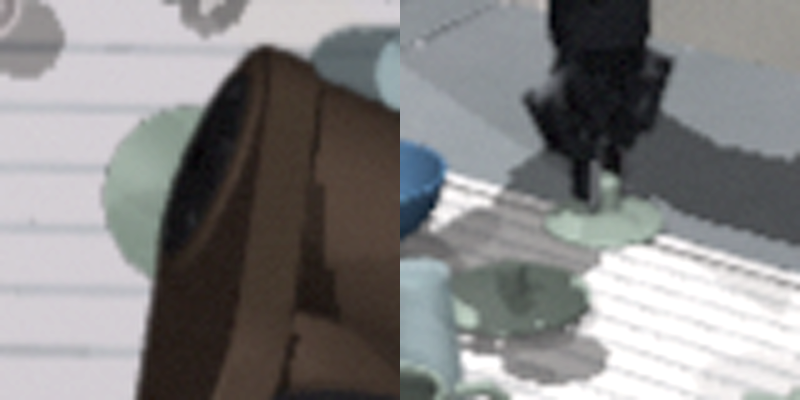

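Run:
```python
from h import *
go(649.5,-157,245,-10)
```

```text
jaw yaw -10.1 turn 0.1 j6 -11.7 -> travel [-0.0145, 0.2093, 0.0102] turn [0.41, 0.04, -0.06] pos [ 445.9 -106.2  253.7] F [ 1.1 -0.3 -1.4] t 3.2 open 23.1
```

>>> drive_tool(
  rows=[
    {"travel": [-0.003,0.04,0.0],"turn": [0.8,0.1,0],"claw": -1},
    {"travel": [-0.006,0.08,0.0],"turn": [0.8,0.1,0],"claw": -1},
    {"travel": [-0.009,0.12,0.004],"turn": [0.8,0.1,0],"claw": -1},
    {"travel": [-0.012,0.16,0.008],"turn": [0.8,0.1,0],"claw": -1},
    {"travel": [-0.013,0.19,0.012],"turn": [0.8,0.1,0],"claw": -1},
    {"travel": [-0.014,0.208,0.014],"turn": [0.8,0.1,0],"claw": -1},
    {"travel": [-0.014,0.208,0.014],"turn": [0.8,0.1,0],"claw": -1},
    {"travel": [-0.014,0.208,0.014],"turn": [0.8,0.1,0],"claw": -1},
  ],
)

```text
time: 4.0
position: [647.5, -156.1, 239.6]
tcp_rot: [[0.175, 0.985, -0.009], [0.985, -0.175, 0.003], [0.002, -0.01, -1.0]]
contact_force: [-0.0, 0.3, -1.8]
opening: 23.0
```

Run:
```python
from h import *
go(649.5,-157,205,-10)
crop2("tea_over",[649,-157,110])
```

```text
jaw yaw -10.1 turn 0.1 j6 -9.2 -> travel [-0.0006, 0.0025, 0.0346] turn [-0.57, -0.09, -0.06] pos [ 647.5 -156.1  239.6] F [-0.   0.3 -1.8] t 4.0 open 23.0
top crop origin 382 128 scale 5.0
scene crop origin 199 119 scale 5.0
```

View pics/tea_over.png

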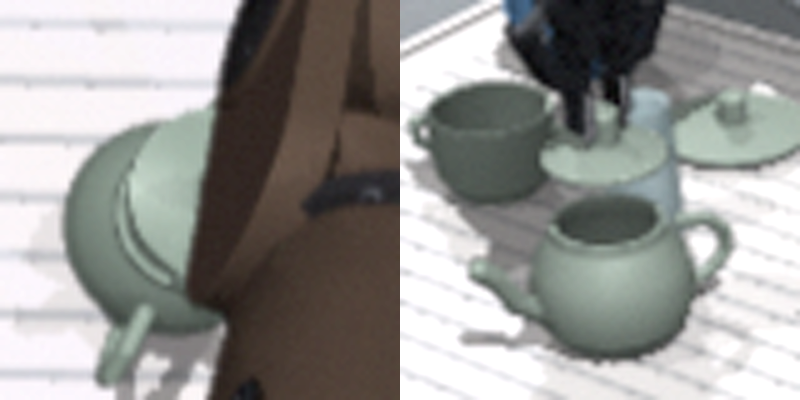

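>>> drive_tool(
  rows=[
    {"travel": [-0.0006,0.0025,0.015],"turn": [-0.3,0,0],"claw": -1},
    {"travel": [-0.0006,0.0025,0.03],"turn": [-0.3,0,0],"claw": -1},
    {"travel": [-0.0006,0.0025,0.035],"turn": [-0.3,0,0],"claw": -1},
    {"travel": [-0.0006,0.0025,0.035],"turn": [-0.3,0,0],"claw": -1},
    {"travel": [-0.0006,0.0025,0.035],"turn": [-0.3,0,0],"claw": -1},
  ],
)

```text
time: 4.6
position: [649.4, -157.0, 206.1]
tcp_rot: [[0.175, 0.985, -0.003], [0.985, -0.175, 0.002], [0.001, -0.003, -1.0]]
contact_force: [-0.0, -0.8, -0.8]
opening: 23.3
```

Run:
```python
from h import *
go(649.5,-157,188,-10)
crop2("tea_over2",[649,-157,100],w=30)
```

```text
jaw yaw -10.1 turn 0.1 j6 -9.2 -> travel [-0.0, 0.0001, 0.0181] turn [-0.17, -0.07, -0.07] pos [ 649.4 -157.   206.1] F [-0.  -0.8 -0.8] t 4.6 open 23.3
top crop origin 391 139 scale 6.666666666666667
scene crop origin 209 131 scale 6.666666666666667
```

View pics/tea_over2.png

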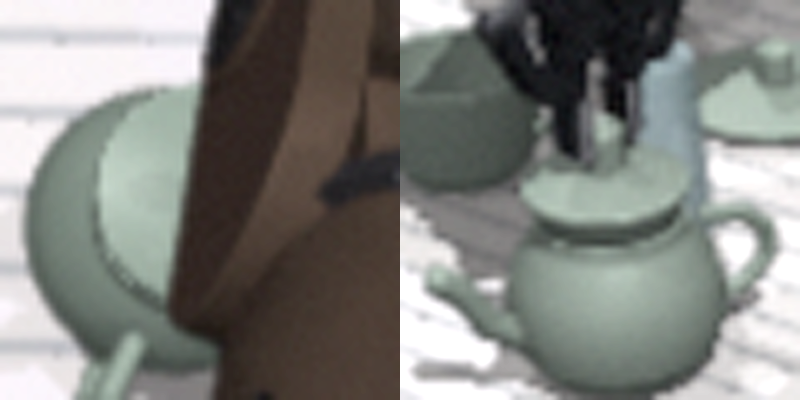

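>>> drive_tool(
  rows=[
    {"travel": [0,0,0.004],"turn": [0,0,0],"claw": -1},
    {"travel": [0,0,0.008],"turn": [0,0,0],"claw": -1},
    {"travel": [0,0,0.012],"turn": [0,0,0],"claw": -1},
    {"travel": [0,0,0.015],"turn": [0,0,0],"claw": -1},
    {"travel": [0,0,0.017],"turn": [0,0,0],"claw": -1},
    {"travel": [0,0,0.019],"turn": [0,0,0],"claw": -1},
    {"travel": [0,0,0.019],"turn": [0,0,0],"claw": -1},
  ],
)

```text
time: 5.4
position: [649.6, -157.0, 188.3]
tcp_rot: [[0.175, 0.985, -0.001], [0.985, -0.175, 0.001], [0.001, -0.001, -1.0]]
contact_force: [-2.3, 1.2, 6.3]
opening: 23.1
```

Run:
```python
from h import *
go(649.5,-157,188,-10)
crop2("tea_over3",[649,-157,100],w=30)
```

```text
jaw yaw -10.1 turn 0.1 j6 -9.2 -> travel [0.0, -0.0001, 0.0003] turn [-0.08, -0.05, -0.06] pos [ 649.6 -157.   188.3] F [-2.3  1.2  6.3] t 5.4 open 23.1
top crop origin 391 139 scale 6.666666666666667
scene crop origin 209 131 scale 6.666666666666667
```

View pics/tea_over3.png

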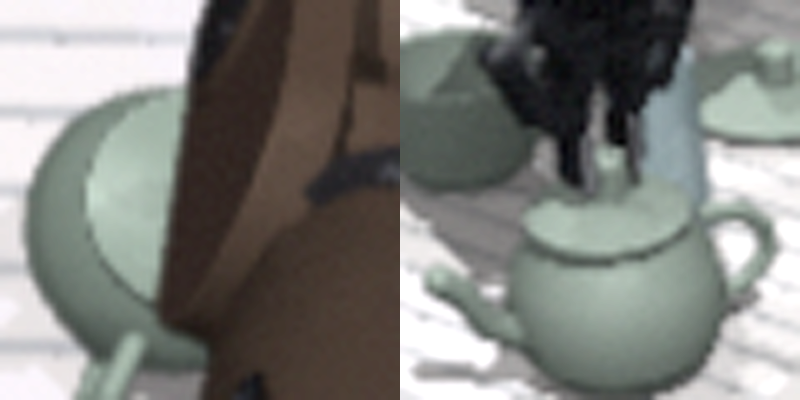

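>>> drive_tool(
  rows=[
    {"travel": [0,0,0],"turn": [0,0,0],"claw": -0.3},
    {"travel": [0,0,0],"turn": [0,0,0],"claw": 0.0},
    {"travel": [0,0,0],"turn": [0,0,0],"claw": 0.05},
    {"travel": [0,0,-0.01],"turn": [0,0,0],"claw": 0.05},
    {"travel": [0,0,-0.03],"turn": [0,0,0],"claw": 0.05},
    {"travel": [0,0,-0.06],"turn": [0,0,0],"claw": 0.05},
    {"travel": [0,0,-0.09],"turn": [0,0,0],"claw": 0.05},
    {"travel": [0,0,-0.09],"turn": [0,0,0],"claw": 0.05},
  ],
)

```text
time: 6.3
position: [650.6, -157.4, 283.3]
tcp_rot: [[0.175, 0.985, 0.006], [0.985, -0.175, -0.001], [-0.0, 0.006, -1.0]]
contact_force: [-0.1, 0.2, -0.4]
opening: 44.5
```

Run:
```python
from h import *
crop2("tea_done",[649,-157,100],w=30)
go(373.5,291.5,230,35)
```

```text
top crop origin 391 139 scale 6.666666666666667
scene crop origin 209 131 scale 6.666666666666667
jaw yaw -10.1 turn 45.1 j6 -9.2 -> travel [0.3935, -0.3503, 0.0495] turn [0.02, -0.04, -45.06] pos [ 649.7 -157.1  279.3] F [-0.3  0.4 -0.3] t 6.4 open 44.8
```

View pics/tea_done.png

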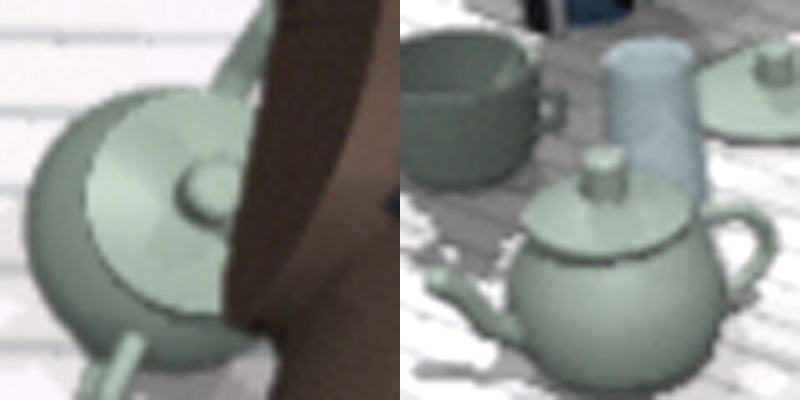

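>>> drive_tool(
  rows=[
    {"travel": [0.037,-0.033,0.005],"turn": [0,0,-5],"claw": 0.05},
    {"travel": [0.074,-0.066,0.01],"turn": [0,0,-10],"claw": 0.05},
    {"travel": [0.111,-0.099,0.015],"turn": [0,0,-15],"claw": 0.05},
    {"travel": [0.148,-0.132,0.02],"turn": [0,0,-20],"claw": 0.05},
    {"travel": [0.185,-0.165,0.025],"turn": [0,0,-25],"claw": 0.05},
    {"travel": [0.222,-0.198,0.03],"turn": [0,0,-30],"claw": 0.05},
    {"travel": [0.259,-0.231,0.035],"turn": [0,0,-35],"claw": 0.05},
    {"travel": [0.296,-0.264,0.04],"turn": [0,0,-40],"claw": 0.05},
  ],
)

```text
time: 7.2
position: [439.8, 181.7, 238.7]
tcp_rot: [[-0.502, 0.865, -0.001], [0.865, 0.502, 0.0], [0.001, -0.001, -1.0]]
contact_force: [2.1, 0.7, -0.3]
opening: 44.9
```

Run:
```python
from h import *
go(373.5,291,140,35)
```

```text
jaw yaw 30.1 turn 4.9 j6 -15.7 -> travel [0.1277, -0.0025, 0.0988] turn [-0.04, -0.05, -4.88] pos [439.8 181.7 238.7] F [ 2.1  0.7 -0.3] t 7.2 open 44.9
```

>>> drive_tool(
  rows=[
    {"travel": [0.045,-0.001,0.01],"turn": [0,0,-3],"claw": 0.05},
    {"travel": [0.09,-0.002,0.02],"turn": [0,0,-4.9],"claw": 0.05},
    {"travel": [0.128,-0.0025,0.04],"turn": [0,0,-4.9],"claw": 0.05},
    {"travel": [0.128,-0.0025,0.07],"turn": [0,0,-4.9],"claw": 0.05},
    {"travel": [0.128,-0.0025,0.099],"turn": [0,0,-4.9],"claw": 0.05},
    {"travel": [0.128,-0.0025,0.099],"turn": [0,0,-4.9],"claw": 0.05},
    {"travel": [0.128,-0.0025,0.099],"turn": [0,0,-4.9],"claw": 0.05},
  ],
)

```text
time: 7.9
position: [373.2, 291.0, 139.7]
tcp_rot: [[-0.574, 0.819, -0.003], [0.819, 0.574, -0.001], [0.001, -0.003, -1.0]]
contact_force: [0.6, -0.6, 0.3]
opening: 44.8
```

Run:
```python
from h import *
go(373.5,291,101,35)
crop2("sug_hover",[374,291,60])
```

```text
jaw yaw 35.0 turn -0.0 j6 -5.2 -> travel [-0.0002, 0.0003, 0.0387] turn [-0.15, -0.06, 0.01] pos [373.2 291.  139.7] F [ 0.6 -0.6  0.3] t 7.9 open 44.8
top crop origin 213 228 scale 5.0
scene crop origin 344 133 scale 5.0
```

View pics/sug_hover.png

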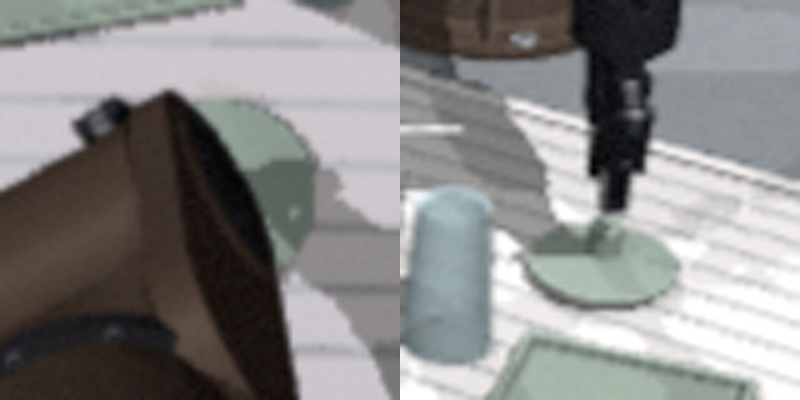

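Run:
```python
from h import *
o=np.array([344,133])
for P in ([373.2,291,72],[373.2+.82*25,291+.57*25,72],[373.2-.82*25,291-.57*25,72],[374.2,289.6,46.5],[372.5,291.8,11]): print((proj("scene",P)-o)*5+[400,0])
```

```text
[606.12741586 190.21167718]
[611.88012553 207.71939231]
[600.51452078 173.12947183]
[600.61565057 220.56158165]
[600.03357338 261.82774178]
```

>>> drive_tool(
  rows=[
    {"travel": [0,0.0005,0.02],"turn": [0,0,0],"claw": 0.05},
    {"travel": [0,0.0005,0.034],"turn": [0,0,0],"claw": 0.05},
    {"travel": [0,0.0005,0.038],"turn": [0,0,0],"claw": 0.05},
    {"travel": [0,0.0005,0.038],"turn": [0,0,0],"claw": -0.5},
    {"travel": [0,0.0005,0.038],"turn": [0,0,0],"claw": -1},
    {"travel": [0,0.0005,0.038],"turn": [0,0,0],"claw": -1},
    {"travel": [0,0.0005,0.038],"turn": [0,0,0],"claw": -1},
    {"travel": [0,0.0005,0.038],"turn": [0,0,0],"claw": -1},
  ],
)

```text
time: 8.8
position: [374.4, 291.6, 103.7]
tcp_rot: [[-0.574, 0.819, 0.001], [0.819, 0.574, 0.002], [0.001, 0.002, -1.0]]
contact_force: [0.2, -2.0, 9.1]
opening: 22.8
```

>>> drive_tool(
  rows=[
    {"travel": [0,0,-0.02],"turn": [0,0,0],"claw": -1},
    {"travel": [0,0,-0.06],"turn": [0,0,0],"claw": -1},
    {"travel": [0,0,-0.105],"turn": [0,0,0],"claw": -1},
    {"travel": [0,0,-0.15],"turn": [0,0,0],"claw": -1},
    {"travel": [0,0,-0.15],"turn": [0,0,0],"claw": -1},
    {"travel": [0,0,-0.15],"turn": [0,0,0],"claw": -1},
  ],
)

```text
time: 9.4
position: [374.1, 291.3, 254.6]
tcp_rot: [[-0.574, 0.819, 0.003], [0.819, 0.574, 0.003], [0.0, 0.004, -1.0]]
contact_force: [-0.1, -0.2, -1.6]
opening: 22.9
```

Run:
```python
from h import *
go(526,-386,250,-30)
crop2("sug_up",[373,291,180])
```

```text
jaw yaw 35.0 turn -65.0 j6 -5.1 -> travel [-0.6419, -0.264, 0.0032] turn [0.2, -0.16, 65.0] pos [374.1 291.3 254.6] F [-0.1 -0.2 -1.6] t 9.4 open 22.9
top crop origin 204 233 scale 5.0
scene crop origin 348 104 scale 5.0
```

View pics/sug_up.png

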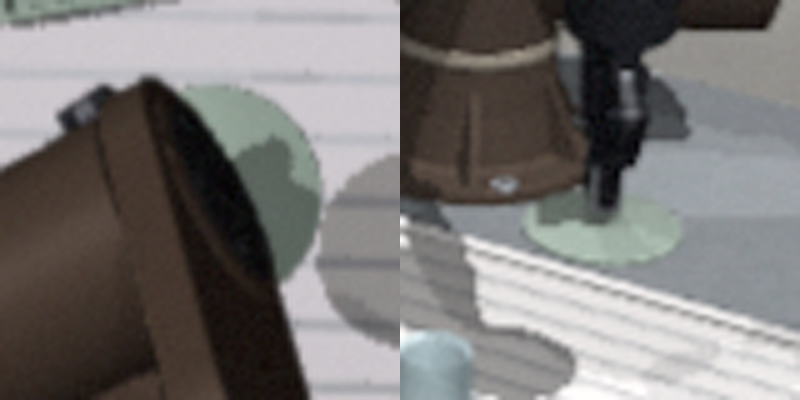

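>>> drive_tool(
  rows=[
    {"travel": [-0.02,-0.008,0],"turn": [0,0,2],"claw": -1},
    {"travel": [-0.062,-0.025,0],"turn": [0,0,7],"claw": -1},
    {"travel": [-0.104,-0.043,0],"turn": [0,0,11],"claw": -1},
    {"travel": [-0.146,-0.06,0],"turn": [0,0,15],"claw": -1},
    {"travel": [-0.188,-0.077,0],"turn": [0,0,19],"claw": -1},
    {"travel": [-0.23,-0.095,0],"turn": [0,0,23],"claw": -1},
    {"travel": [-0.272,-0.112,0],"turn": [0,0,28],"claw": -1},
    {"travel": [-0.314,-0.129,0],"turn": [0,0,32],"claw": -1},
  ],
)

```text
time: 10.3
position: [447.9, -42.0, 251.2]
tcp_rot: [[-0.049, 0.999, -0.003], [0.999, 0.049, 0.001], [0.002, -0.003, -1.0]]
contact_force: [0.7, 0.3, -1.5]
opening: 22.7
```

Run:
```python
from h import *
go(526.7,-386,250,-30)
```

```text
jaw yaw 2.8 turn -32.8 j6 -16.6 -> travel [-0.3474, 0.0619, 0.0004] turn [-0.19, -0.04, 32.79] pos [447.9 -42.  251.2] F [ 0.7  0.3 -1.5] t 10.3 open 22.7
```

>>> drive_tool(
  rows=[
    {"travel": [-0.047,0.008,0],"turn": [0,0,5],"claw": -1},
    {"travel": [-0.094,0.017,0],"turn": [0,0,10],"claw": -1},
    {"travel": [-0.141,0.025,0],"turn": [0,0,15],"claw": -1},
    {"travel": [-0.188,0.034,0],"turn": [0,0,20],"claw": -1},
    {"travel": [-0.235,0.042,0],"turn": [0,0,25],"claw": -1},
    {"travel": [-0.282,0.05,0],"turn": [0,0,29],"claw": -1},
    {"travel": [-0.32,0.057,0],"turn": [0,0,32.8],"claw": -1},
    {"travel": [-0.347,0.062,0],"turn": [0,0,32.8],"claw": -1},
  ],
)

```text
time: 11.1
position: [526.5, -388.1, 247.8]
tcp_rot: [[0.503, 0.864, -0.005], [0.864, -0.503, 0.004], [0.0, -0.007, -1.0]]
contact_force: [0.5, 1.1, -2.1]
opening: 22.9
```

Run:
```python
from h import *
go(526.7,-386,184,-30)
```

```text
jaw yaw -30.2 turn 0.2 j6 -11.9 -> travel [0.0019, -0.0005, 0.0638] turn [-0.37, -0.02, -0.23] pos [ 526.5 -388.1  247.8] F [ 0.5  1.1 -2.1] t 11.1 open 22.9
```

>>> drive_tool(
  rows=[
    {"travel": [0.002,-0.0005,0.02],"turn": [-0.3,0,0],"claw": -1},
    {"travel": [0.002,-0.0005,0.045],"turn": [-0.3,0,0],"claw": -1},
    {"travel": [0.002,-0.0005,0.062],"turn": [-0.3,0,0],"claw": -1},
    {"travel": [0.002,-0.0005,0.064],"turn": [-0.3,0,0],"claw": -1},
    {"travel": [0.002,-0.0005,0.064],"turn": [-0.3,0,0],"claw": -1},
    {"travel": [0.002,-0.0005,0.064],"turn": [-0.3,0,0],"claw": -1},
  ],
)

```text
time: 11.7
position: [526.9, -386.0, 184.1]
tcp_rot: [[0.503, 0.864, -0.001], [0.864, -0.503, 0.001], [0.0, -0.001, -1.0]]
contact_force: [0.3, 0.2, -1.1]
opening: 22.7
```

Run:
```python
from h import *
go(526.7,-386,166.7,-30)
crop2("sug_over",[526,-386,80],w=30)
```

```text
jaw yaw -30.2 turn 0.2 j6 -11.8 -> travel [-0.0001, -0.0002, 0.0174] turn [-0.05, -0.02, -0.23] pos [ 526.9 -386.   184.1] F [ 0.3  0.2 -1.1] t 11.7 open 22.7
top crop origin 473 186 scale 6.666666666666667
scene crop origin 186 108 scale 6.666666666666667
```

View pics/sug_over.png

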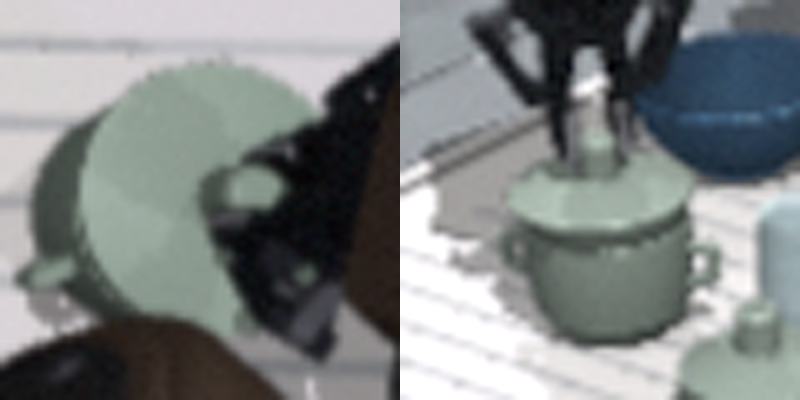

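Run:
```python
from h import *
o=np.array([186,108])
for P in ([525.7,-386.1,72],[525.7,-386.1,10],[525.7,-386.1,91]): print("scene",(proj("scene",P)-o)*6.667+[400,0])
o=np.array([473,186])
for P in ([525.7,-386.1,72],[525.7,-386.1,91]): print("top",(proj("top",P)-o)*6.667)
im=robot.capture("top"); S=robot.capture("scene")
S0=cv2.imread("pics/scene0.png")
# full silhouette of bowl/lids in scene before
m=rmask(S0[:,:,::-1]); ms=rmask(S)
for v in range(128,160,2):
    a=np.nonzero(m[v,195:245])[0]+195; b=np.nonzero(ms[v,195:245])[0]+195
    print(v,a.min() if len(a) else None,a.max() if len(a) else None,"| now",b.min() if len(b) else None,b.max() if len(b) else None)
```

```text
scene [602.56793225 215.68329151]
scene [612.59014944 306.18415603]
scene [599.4269177  187.31985381]
top [195.96317732 207.24715832]
top [218.43189889 205.40100046]
128 224 244 | now 214 244
130 226 244 | now 214 244
132 229 244 | now 210 243
134 232 240 | now 205 241
136 214 223 | now 203 228
138 208 244 | now 203 244
140 206 244 | now 204 244
142 204 244 | now 204 244
144 205 244 | now 201 244
146 206 244 | now 202 244
148 206 244 | now 205 244
150 207 244 | now 206 244
152 207 244 | now 207 244
154 208 244 | now 208 244
156 210 244 | now 210 244
158 213 244 | now 213 244
```

>>> drive_tool(
  rows=[
    {"travel": [0.0005,0,0.004],"turn": [0,0,0],"claw": -1},
    {"travel": [0.0005,0,0.008],"turn": [0,0,0],"claw": -1},
    {"travel": [0.0005,0,0.012],"turn": [0,0,0],"claw": -1},
    {"travel": [0.0005,0,0.015],"turn": [0,0,0],"claw": -1},
    {"travel": [0.0005,0,0.017],"turn": [0,0,0],"claw": -1},
    {"travel": [0.0005,0,0.0185],"turn": [0,0,0],"claw": -1},
    {"travel": [0.0005,0,0.0185],"turn": [0,0,0],"claw": -1},
  ],
)

```text
time: 12.6
position: [527.1, -385.5, 167.2]
tcp_rot: [[0.503, 0.864, 0.0], [0.864, -0.503, -0.0], [-0.0, 0.0, -1.0]]
contact_force: [-3.6, 2.9, 9.7]
opening: 22.6
```

Run:
```python
from h import *
go(526.7,-386,166.7,-30)
crop2("sug_over3",[526,-386,80],w=30)
```

```text
jaw yaw -30.2 turn 0.2 j6 -11.8 -> travel [-0.0006, -0.0001, 0.0005] turn [0.02, 0.0, -0.22] pos [ 527.1 -385.5  167.2] F [-3.6  2.9  9.7] t 12.6 open 22.6
top crop origin 473 186 scale 6.666666666666667
scene crop origin 186 108 scale 6.666666666666667
```

View pics/sug_over3.png

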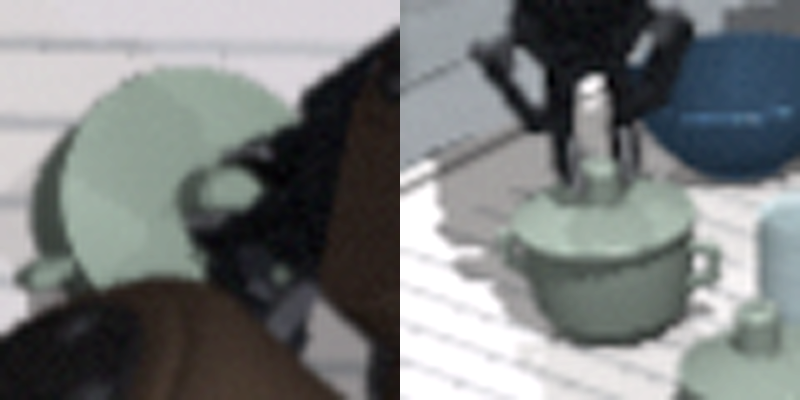

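>>> drive_tool(
  rows=[
    {"travel": [0,0,0],"turn": [0,0,0],"claw": -0.35},
    {"travel": [0,0,0],"turn": [0,0,0],"claw": -0.1},
    {"travel": [0,0,0],"turn": [0,0,0],"claw": 0.05},
    {"travel": [0,0,-0.01],"turn": [0,0,0],"claw": 0.05},
    {"travel": [0,0,-0.03],"turn": [0,0,0],"claw": 0.05},
    {"travel": [0,0,-0.06],"turn": [0,0,0],"claw": 0.05},
    {"travel": [0,0,-0.1],"turn": [0,0,0],"claw": 0.05},
    {"travel": [0,0,-0.1],"turn": [0,0,0],"claw": 0.05},
  ],
)

```text
time: 13.5
position: [528.1, -386.3, 273.2]
tcp_rot: [[0.503, 0.864, 0.007], [0.864, -0.503, -0.006], [-0.002, 0.009, -1.0]]
contact_force: [-0.2, -0.2, 0.4]
opening: 45.4
```

Run:
```python
from h import *
crop2("sug_done",[526,-386,80],w=30)
go(352,-275.5,140,-30)
```

```text
top crop origin 473 186 scale 6.666666666666667
scene crop origin 186 108 scale 6.666666666666667
jaw yaw -30.2 turn 0.2 j6 -11.8 -> travel [0.007, -0.207, 0.128] turn [0.14, 0.03, -0.22] pos [ 527.1 -385.5  268.5] F [-0.9 -0.8 -0.7] t 13.6 open 44.8
```

View pics/sug_done.png

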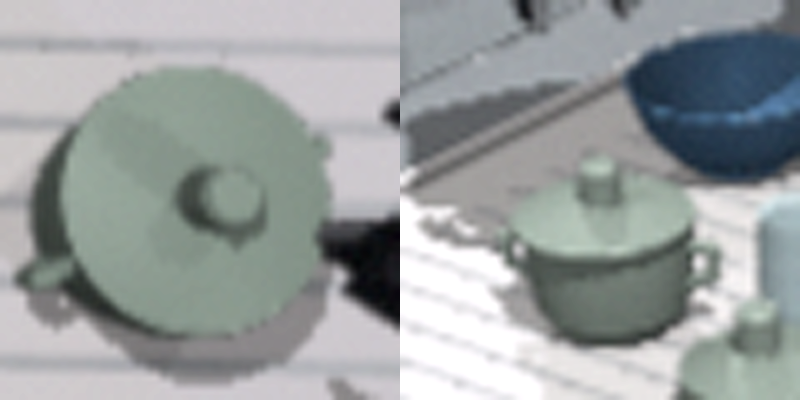

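>>> drive_tool(
  rows=[
    {"travel": [0.002,-0.05,0.0],"turn": [0,0,0],"claw": 0.05},
    {"travel": [0.003,-0.1,0.0],"turn": [0,0,0],"claw": 0.05},
    {"travel": [0.005,-0.15,0.01],"turn": [0,0,0],"claw": 0.05},
    {"travel": [0.006,-0.19,0.03],"turn": [0,0,0],"claw": 0.05},
    {"travel": [0.007,-0.207,0.07],"turn": [0,0,0],"claw": 0.05},
    {"travel": [0.007,-0.207,0.11],"turn": [0,0,0],"claw": 0.05},
    {"travel": [0.007,-0.207,0.128],"turn": [0,0,0],"claw": 0.05},
    {"travel": [0.007,-0.207,0.128],"turn": [0,0,0],"claw": 0.05},
  ],
)

```text
time: 14.4
position: [351.1, -274.6, 137.6]
tcp_rot: [[0.504, 0.864, -0.002], [0.864, -0.504, 0.003], [0.001, -0.003, -1.0]]
contact_force: [0.5, -0.5, 0.5]
opening: 45.2
```

Run:
```python
from h import *
crop2("jar_hover",[351,-276,60])
go(352,-275.5,101,-30)
```

```text
top crop origin 421 240 scale 5.0
scene crop origin 224 93 scale 5.0
jaw yaw -30.2 turn 0.2 j6 -16.3 -> travel [-0.0001, 0.0001, 0.0388] turn [0.06, 0.0, -0.22] pos [ 351.9 -275.4  139.8] F [-0.6 -0.5 -0.6] t 14.5 open 44.9
```

View pics/jar_hover.png

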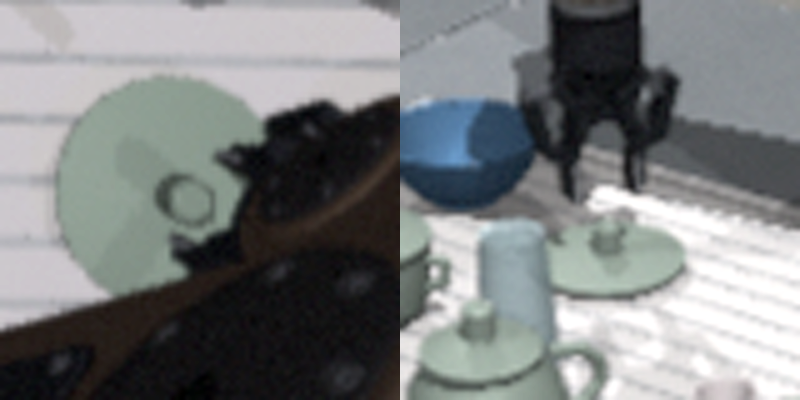

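>>> drive_tool(
  rows=[
    {"travel": [0,0,0.02],"turn": [0,0,0],"claw": 0.05},
    {"travel": [0,0,0.035],"turn": [0,0,0],"claw": 0.05},
    {"travel": [0,0,0.039],"turn": [0,0,0],"claw": 0.05},
    {"travel": [0,0,0.039],"turn": [0,0,0],"claw": -0.5},
    {"travel": [0,0,0.039],"turn": [0,0,0],"claw": -1},
    {"travel": [0,0,0.039],"turn": [0,0,0],"claw": -1},
    {"travel": [0,0,0.039],"turn": [0,0,0],"claw": -1},
    {"travel": [0,0,0.039],"turn": [0,0,0],"claw": -1},
  ],
  newtons=50,
)

```text
time: 15.3
position: [352.1, -275.4, 101.8]
tcp_rot: [[0.503, 0.864, 0.002], [0.864, -0.503, -0.001], [-0.0, 0.002, -1.0]]
contact_force: [-2.1, 1.7, 8.2]
opening: 22.1
```

>>> drive_tool(
  rows=[
    {"travel": [0,0,-0.02],"turn": [0,0,0],"claw": -1},
    {"travel": [0,0,-0.06],"turn": [0,0,0],"claw": -1},
    {"travel": [0,0,-0.105],"turn": [0,0,0],"claw": -1},
    {"travel": [0,0,-0.15],"turn": [0,0,0],"claw": -1},
    {"travel": [0,0,-0.185],"turn": [0,0,0],"claw": -1},
    {"travel": [0,0,-0.185],"turn": [0,0,0],"claw": -1},
    {"travel": [0,0,-0.185],"turn": [0,0,0],"claw": -1},
  ],
)

```text
time: 16.0
position: [351.5, -274.9, 287.3]
tcp_rot: [[0.503, 0.864, 0.003], [0.864, -0.503, -0.003], [-0.001, 0.004, -1.0]]
contact_force: [-0.7, 0.1, -2.3]
opening: 22.0
```

Run:
```python
from h import *
go(661,134.5,285,0)
crop2("jar_up",[351,-276,220])
```

```text
jaw yaw -30.2 turn 30.2 j6 -16.3 -> travel [0.5096, 0.0613, 0.0021] turn [0.2, 0.1, -30.22] pos [ 351.5 -274.9  287.3] F [-0.7  0.1 -2.3] t 16.0 open 22.0
top crop origin 447 249 scale 5.0
scene crop origin 222 57 scale 5.0
```

View pics/jar_up.png

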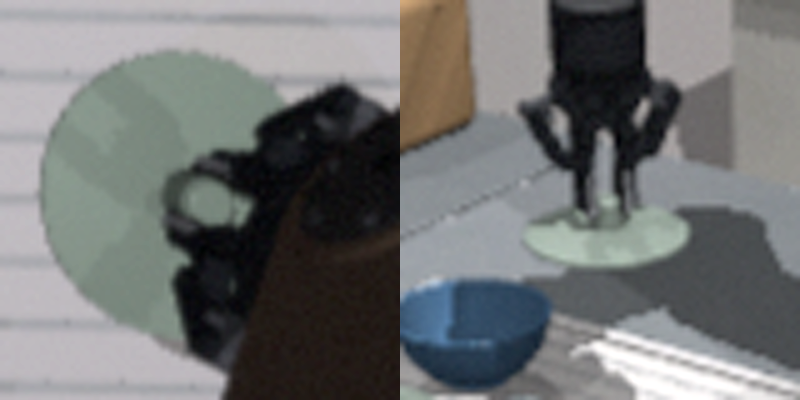

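>>> drive_tool(
  rows=[
    {"travel": [0.02,0.002,0],"turn": [0,0,-1],"claw": -1},
    {"travel": [0.065,0.008,0],"turn": [0,0,-4],"claw": -1},
    {"travel": [0.11,0.013,0],"turn": [0,0,-6],"claw": -1},
    {"travel": [0.155,0.019,0],"turn": [0,0,-9],"claw": -1},
    {"travel": [0.2,0.024,0],"turn": [0,0,-12],"claw": -1},
    {"travel": [0.245,0.029,0],"turn": [0,0,-15],"claw": -1},
    {"travel": [0.29,0.035,0],"turn": [0,0,-18],"claw": -1},
    {"travel": [0.335,0.04,0],"turn": [0,0,-20],"claw": -1},
  ],
)

```text
time: 16.9
position: [555.2, -3.7, 283.9]
tcp_rot: [[0.175, 0.985, -0.003], [0.985, -0.175, 0.0], [-0.0, -0.003, -1.0]]
contact_force: [0.7, -0.7, -2.0]
opening: 22.3
```

Run:
```python
from h import *
go(661.3,134.7,280,0)
```

```text
jaw yaw -10.1 turn 10.1 j6 2.9 -> travel [0.1548, 0.0802, 0.0037] turn [-0.17, -0.01, -10.09] pos [555.2  -3.7 283.9] F [ 0.7 -0.7 -2. ] t 16.9 open 22.3
```

>>> drive_tool(
  rows=[
    {"travel": [0.039,0.02,0],"turn": [0,0,-4],"claw": -1},
    {"travel": [0.078,0.04,0],"turn": [0,0,-8],"claw": -1},
    {"travel": [0.116,0.06,0],"turn": [0,0,-10],"claw": -1},
    {"travel": [0.145,0.075,0.01],"turn": [0,0,-10],"claw": -1},
    {"travel": [0.1548,0.08,0.03],"turn": [0,0,-10],"claw": -1},
    {"travel": [0.1548,0.08,0.048],"turn": [0,0,-10],"claw": -1},
    {"travel": [0.1548,0.08,0.052],"turn": [0,0,-10],"claw": -1},
    {"travel": [0.1548,0.08,0.052],"turn": [0,0,-10],"claw": -1},
  ],
)

```text
time: 17.7
position: [660.6, 134.5, 229.7]
tcp_rot: [[0.002, 1.0, -0.006], [1.0, -0.002, 0.0], [0.0, -0.006, -1.0]]
contact_force: [0.5, 0.1, -2.1]
opening: 22.5
```

Run:
```python
from h import *
crop2("jar_over",[661,134,125],w=40)
go(661.3,134.7,212.5,0)
for n,c in(("top",proj("top",[660.2,134.3,120])),("top",proj("top",[660.2,134.3,140])),("scene",proj("scene",[660.2,134.3,120])),("scene",proj("scene",[660.2,134.3,140]))): print(n,c)
```

```text
top crop origin 272 120 scale 5.0
scene crop origin 265 140 scale 5.0
jaw yaw -0.1 turn 0.1 j6 6.0 -> travel [0.0003, 0.0002, 0.0194] turn [-0.16, -0.02, -0.12] pos [661.1 134.4 231.9] F [ 0.4 -0.5 -1.8] t 17.8 open 22.3
top [312.85561621 161.59325219]
top [312.6768676 160.1587034]
scene [305.25164836 181.60641562]
scene [305.25407393 176.36791565]
```

View pics/jar_over.png

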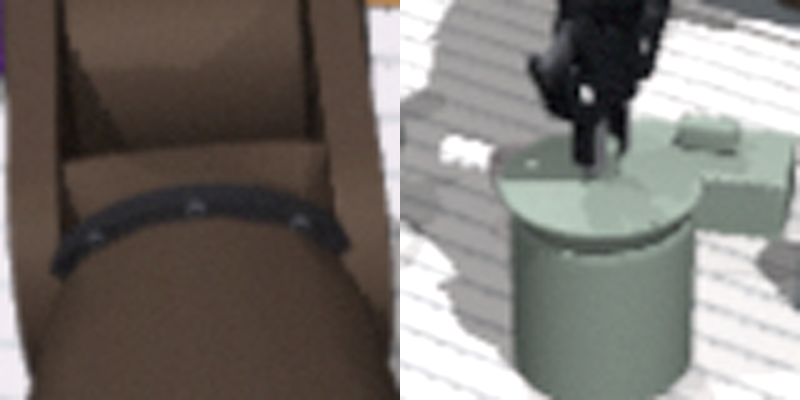

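>>> drive_tool(
  rows=[
    {"travel": [0,0,0.005],"turn": [0,0,0],"claw": -1},
    {"travel": [0,0,0.01],"turn": [0,0,0],"claw": -1},
    {"travel": [0,0,0.014],"turn": [0,0,0],"claw": -1},
    {"travel": [0,0,0.017],"turn": [0,0,0],"claw": -1},
    {"travel": [0,0,0.019],"turn": [0,0,0],"claw": -1},
    {"travel": [0,0,0.02],"turn": [0,0,0],"claw": -1},
    {"travel": [0,0,0.02],"turn": [0,0,0],"claw": -1},
  ],
)

```text
time: 18.5
position: [661.0, 134.4, 212.9]
tcp_rot: [[0.002, 1.0, -0.002], [1.0, -0.002, 0.0], [0.0, -0.002, -1.0]]
contact_force: [-3.7, -1.0, 6.8]
opening: 22.6
```

Run:
```python
from h import *
crop2("jar_over2",[661,134,125],w=40)
```

```text
top crop origin 272 120 scale 5.0
scene crop origin 265 140 scale 5.0
```

View pics/jar_over2.png

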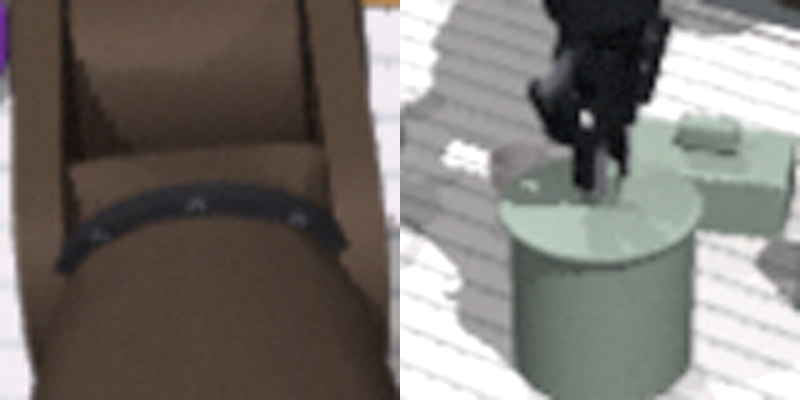

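Seated, with 7 N of contact at the predicted height. Releasing.

>>> drive_tool(
  rows=[
    {"travel": [0,0,0],"turn": [0,0,0],"claw": -0.35},
    {"travel": [0,0,0],"turn": [0,0,0],"claw": -0.1},
    {"travel": [0,0,0],"turn": [0,0,0],"claw": 0.05},
    {"travel": [0,0,-0.01],"turn": [0,0,0],"claw": 0.05},
    {"travel": [0,0,-0.03],"turn": [0,0,0],"claw": 0.05},
    {"travel": [0,0,-0.06],"turn": [0,0,0],"claw": 0.05},
    {"travel": [0,0,-0.07],"turn": [0,0,0],"claw": 0.05},
    {"travel": [0,0,-0.07],"turn": [0,0,0],"claw": 0.05},
  ],
)

```text
time: 19.4
position: [661.4, 134.4, 284.8]
tcp_rot: [[0.002, 1.0, 0.001], [1.0, -0.002, 0.001], [0.001, 0.001, -1.0]]
contact_force: [-0.2, -0.4, -0.6]
opening: 44.6
```

Run:
```python
from h import *
crop2("jar_done",[661,134,125],w=40)
go(449.8,88.5,175,21.8)
```

```text
top crop origin 272 120 scale 5.0
scene crop origin 265 140 scale 5.0
jaw yaw -0.1 turn 21.9 j6 6.0 -> travel [-0.0463, -0.2106, 0.1079] turn [-0.18, -0.05, -21.92] pos [660.8 134.3 282.2] F [ 0.9 -0.1  0.4] t 19.5 open 44.6
```

View pics/jar_done.png

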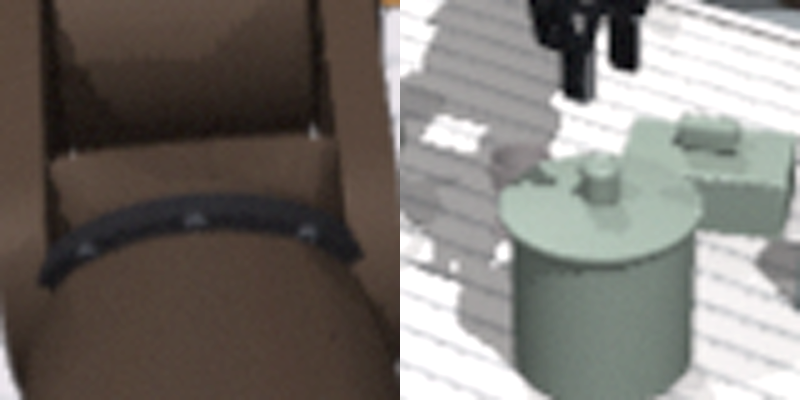

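>>> drive_tool(
  rows=[
    {"travel": [-0.01,-0.045,0],"turn": [0,0,-5],"claw": 0.05},
    {"travel": [-0.02,-0.09,0],"turn": [0,0,-10],"claw": 0.05},
    {"travel": [-0.03,-0.135,0.0],"turn": [0,0,-15],"claw": 0.05},
    {"travel": [-0.04,-0.18,0.02],"turn": [0,0,-20],"claw": 0.05},
    {"travel": [-0.046,-0.21,0.05],"turn": [0,0,-21.9],"claw": 0.05},
    {"travel": [-0.0463,-0.2106,0.09],"turn": [0,0,-21.9],"claw": 0.05},
    {"travel": [-0.0463,-0.2106,0.108],"turn": [0,0,-21.9],"claw": 0.05},
    {"travel": [-0.0463,-0.2106,0.108],"turn": [0,0,-21.9],"claw": 0.05},
  ],
)

```text
time: 20.3
position: [448.5, 88.4, 172.3]
tcp_rot: [[-0.371, 0.929, -0.009], [0.929, 0.371, -0.0], [0.003, -0.008, -1.0]]
contact_force: [-0.5, -0.4, 0.2]
opening: 45.0
```

Run:
```python
from h import *
crop2("cov_hover",[449,88,75],w=40)
go(449.8,88.5,131,21.8)
```

```text
top crop origin 288 202 scale 5.0
scene crop origin 286 123 scale 5.0
jaw yaw 21.8 turn 0.0 j6 -19.0 -> travel [-0.0001, 0.0002, 0.0436] turn [-0.25, -0.11, -0.02] pos [449.8  88.5 174.6] F [ 0.1  0.5 -0.5] t 20.4 open 44.7
```

View pics/cov_hover.png

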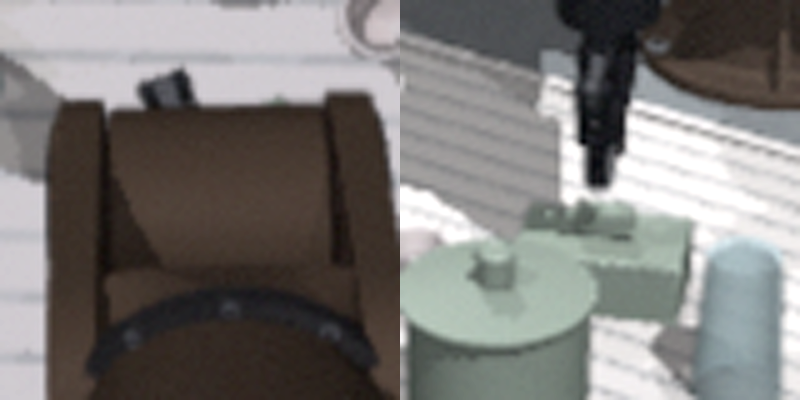

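>>> drive_tool(
  rows=[
    {"travel": [0,0,0.02],"turn": [0,0,0],"claw": 0.05},
    {"travel": [0,0,0.037],"turn": [0,0,0],"claw": 0.05},
    {"travel": [0,0,0.0435],"turn": [0,0,0],"claw": 0.05},
    {"travel": [0,0,0.0435],"turn": [0,0,0],"claw": -0.5},
    {"travel": [0,0,0.0435],"turn": [0,0,0],"claw": -1},
    {"travel": [0,0,0.0435],"turn": [0,0,0],"claw": -1},
    {"travel": [0,0,0.0435],"turn": [0,0,0],"claw": -1},
    {"travel": [0,0,0.0435],"turn": [0,0,0],"claw": -1},
  ],
  newtons=60,
)

```text
time: 21.2
position: [449.6, 88.5, 131.9]
tcp_rot: [[-0.371, 0.929, -0.004], [0.929, 0.371, 0.0], [0.002, -0.004, -1.0]]
contact_force: [-3.1, -0.9, 8.2]
opening: 16.5
```

>>> drive_tool(
  rows=[
    {"travel": [0,0,-0.02],"turn": [0,0,0],"claw": -1},
    {"travel": [0,0,-0.06],"turn": [0,0,0],"claw": -1},
    {"travel": [0,0,-0.105],"turn": [0,0,0],"claw": -1},
    {"travel": [0,0,-0.15],"turn": [0,0,0],"claw": -1},
    {"travel": [0,0,-0.15],"turn": [0,0,0],"claw": -1},
    {"travel": [0,0,-0.15],"turn": [0,0,0],"claw": -1},
  ],
)

```text
time: 21.8
position: [449.9, 88.5, 282.3]
tcp_rot: [[-0.371, 0.929, -0.002], [0.929, 0.371, 0.0], [0.001, -0.002, -1.0]]
contact_force: [-0.1, 0.4, -4.8]
opening: 16.4
```

Run:
```python
from h import *
crop2("cov_up",[449,88,180],w=50)
go(522,376,280,10.9)
```

```text
top crop origin 279 193 scale 4.0
scene crop origin 277 87 scale 4.0
jaw yaw 21.8 turn -10.9 j6 -19.0 -> travel [0.2402, 0.174, 0.0002] turn [-0.34, -0.1, 10.88] pos [449.6  88.4 280.6] F [-0.3  0.  -3.5] t 21.9 open 16.7
```

View pics/cov_up.png

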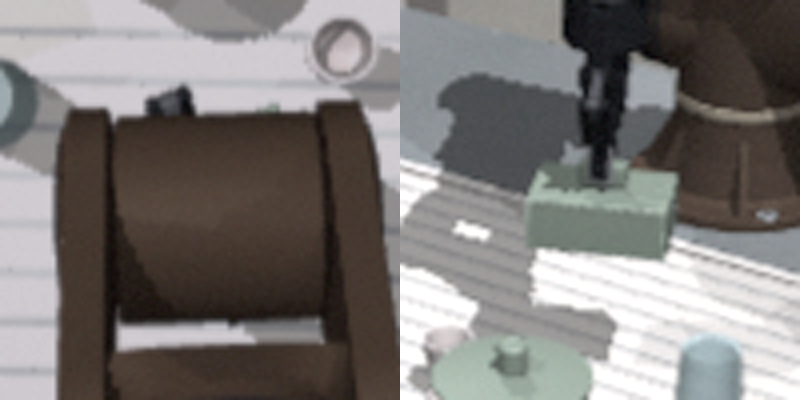

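>>> drive_tool(
  rows=[
    {"travel": [0.02,0.014,0],"turn": [0,0,1],"claw": -1},
    {"travel": [0.056,0.04,0],"turn": [0,0,3],"claw": -1},
    {"travel": [0.092,0.067,0],"turn": [0,0,5],"claw": -1},
    {"travel": [0.128,0.093,0],"turn": [0,0,7],"claw": -1},
    {"travel": [0.164,0.119,0],"turn": [0,0,9],"claw": -1},
    {"travel": [0.2,0.145,0],"turn": [0,0,10.9],"claw": -1},
    {"travel": [0.23,0.166,0],"turn": [0,0,10.9],"claw": -1},
    {"travel": [0.24,0.174,0],"turn": [0,0,10.9],"claw": -1},
  ],
)

```text
time: 22.7
position: [521.9, 378.7, 277.2]
tcp_rot: [[-0.191, 0.982, -0.009], [0.982, 0.191, -0.001], [0.001, -0.009, -1.0]]
contact_force: [0.3, -0.4, -3.9]
opening: 16.4
```

Run:
```python
from h import *
go(521.8,376.3,165,10.9)
```

```text
jaw yaw 11.0 turn -0.1 j6 18.9 -> travel [-0.0024, 0.0005, 0.1122] turn [-0.53, -0.03, 0.11] pos [521.9 378.7 277.2] F [ 0.3 -0.4 -3.9] t 22.7 open 16.4
```

>>> drive_tool(
  rows=[
    {"travel": [-0.0024,0.0005,0.03],"turn": [-0.3,0,0.1],"claw": -1},
    {"travel": [-0.0024,0.0005,0.06],"turn": [-0.3,0,0.1],"claw": -1},
    {"travel": [-0.0024,0.0005,0.09],"turn": [-0.3,0,0.1],"claw": -1},
    {"travel": [-0.0024,0.0005,0.11],"turn": [-0.3,0,0.1],"claw": -1},
    {"travel": [-0.0024,0.0005,0.112],"turn": [-0.3,0,0.1],"claw": -1},
    {"travel": [-0.0024,0.0005,0.112],"turn": [-0.3,0,0.1],"claw": -1},
    {"travel": [-0.0024,0.0005,0.112],"turn": [-0.3,0,0.1],"claw": -1},
  ],
)

```text
time: 23.4
position: [522.2, 376.2, 165.9]
tcp_rot: [[-0.189, 0.982, -0.003], [0.982, 0.189, 0.0], [0.001, -0.003, -1.0]]
contact_force: [-0.2, 0.4, -3.6]
opening: 16.7
```

Run:
```python
from h import *
crop2("cov_over",[521,376,40],w=40)
go(521.8,376.3,137.7,10.9)
```

```text
top crop origin 186 174 scale 5.0
scene crop origin 348 164 scale 5.0
jaw yaw 10.9 turn -0.0 j6 18.9 -> travel [-0.0, -0.0002, 0.0286] turn [-0.15, -0.06, 0.0] pos [522.1 376.4 166.3] F [-0.2  0.  -3.4] t 23.5 open 16.4
```

View pics/cov_over.png

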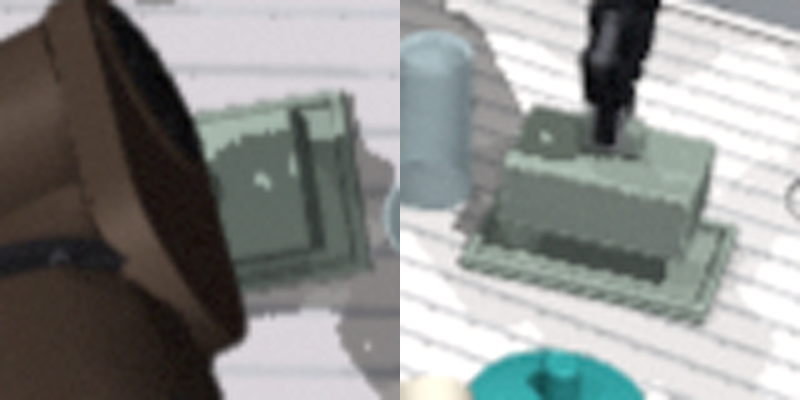

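Run:
```python
from h import *
c=np.array([520.8,375.9]); a=np.radians(-79.1); X=np.array([np.cos(a),np.sin(a)]); Y=np.array([-X[1],X[0]])
for lab,L,Wd,z in(("cover low",63,39,34.4),("cover top",63,39,84.4),("dish",82.5,54,13)):
    for sx in(1,-1):
        for sy in(1,-1):
            P=[*(c+sx*L*X+sy*Wd*Y),z]
            print(lab,sx,sy,"scene",((proj("scene",P)-[348,164])*5+[400,0]).round(),"top",((proj("top",P)-[186,174])*5).round())
```

```text
cover low 1 1 scene [494. 221.] top [305. 114.]
cover low 1 -1 scene [526. 162.] top [326. 250.]
cover low -1 1 scene [681. 263.] top [ 85. 152.]
cover low -1 -1 scene [707. 201.] top [105. 288.]
cover top 1 1 scene [499. 158.] top [287. 106.]
cover top 1 -1 scene [532. 100.] top [309. 248.]
cover top -1 1 scene [690. 199.] top [ 56. 145.]
cover top -1 -1 scene [716. 138.] top [ 76. 288.]
dish 1 1 scene [457. 252.] top [342.  87.]
dish 1 -1 scene [503. 170.] top [370. 271.]
dish -1 1 scene [702. 309.] top [ 59. 135.]
dish -1 -1 scene [736. 222.] top [ 86. 320.]
```

>>> drive_tool(
  rows=[
    {"travel": [0,0,0.008],"turn": [0,0,0],"claw": -1},
    {"travel": [0,0,0.015],"turn": [0,0,0],"claw": -1},
    {"travel": [0,0,0.02],"turn": [0,0,0],"claw": -1},
    {"travel": [0,0,0.024],"turn": [0,0,0],"claw": -1},
    {"travel": [0,0,0.026],"turn": [0,0,0],"claw": -1},
    {"travel": [0,0,0.028],"turn": [0,0,0],"claw": -1},
    {"travel": [0,0,0.0295],"turn": [0,0,0],"claw": -1},
    {"travel": [0,0,0.0295],"turn": [0,0,0],"claw": -1},
  ],
)

```text
time: 24.3
position: [521.9, 376.3, 137.9]
tcp_rot: [[-0.189, 0.982, -0.002], [0.982, 0.189, 0.001], [0.001, -0.002, -1.0]]
contact_force: [-4.1, -2.9, 6.1]
opening: 16.6
```

Run:
```python
from h import *
crop2("cov_dn",[521,376,40],w=40)
go(521.8,376.3,137.7,10.9)
```

```text
top crop origin 186 174 scale 5.0
scene crop origin 348 164 scale 5.0
jaw yaw 10.9 turn -0.0 j6 18.9 -> travel [-0.0, -0.0001, 0.0002] turn [-0.12, -0.07, 0.01] pos [521.9 376.4 137.9] F [-4.1 -2.3  6.9] t 24.4 open 16.5
```

View pics/cov_dn.png

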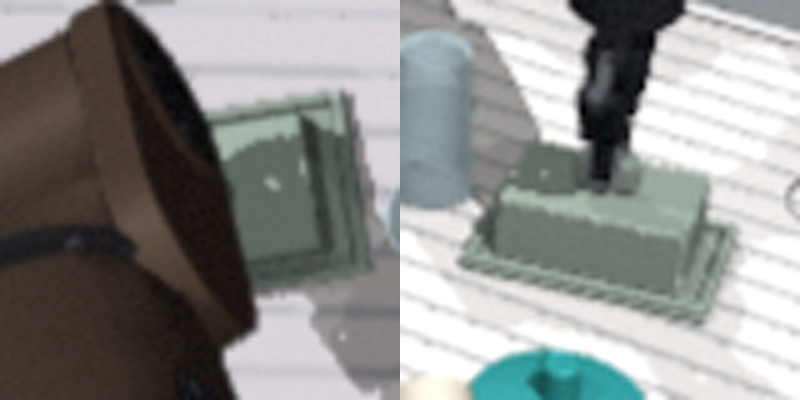

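Contact came at the floor height I worked out (137.9 against 137.7), and the cover is inside the border. Releasing and withdrawing.

>>> drive_tool(
  rows=[
    {"travel": [0,0,0],"turn": [0,0,0],"claw": -0.4},
    {"travel": [0,0,0],"turn": [0,0,0],"claw": -0.2},
    {"travel": [0,0,0],"turn": [0,0,0],"claw": 0.0},
    {"travel": [0,0,-0.01],"turn": [0,0,0],"claw": 0.05},
    {"travel": [0,0,-0.03],"turn": [0,0,0],"claw": 0.05},
    {"travel": [0,0,-0.07],"turn": [0,0,0],"claw": 0.05},
    {"travel": [0,0,-0.12],"turn": [0,0,0],"claw": 0.05},
    {"travel": [0,0,-0.17],"turn": [0,0,0],"claw": 0.05},
  ],
)

```text
time: 25.2
position: [522.0, 376.1, 310.3]
tcp_rot: [[-0.189, 0.982, -0.003], [0.982, 0.189, 0.001], [0.001, -0.002, -1.0]]
contact_force: [0.4, 0.2, 0.3]
opening: 44.7
```

Run:
```python
from h import *
go(350,300,310,10.9)
```

```text
jaw yaw 10.9 turn -0.0 j6 18.9 -> travel [-0.0421, -0.1833, 0.0007] turn [-0.14, -0.06, 0.01] pos [522.  376.1 310.3] F [0.4 0.2 0.3] t 25.2 open 44.7
```

Moving the arm clear for a full check of all four pieces.

>>> drive_tool(
  rows=[
    {"travel": [-0.01,-0.045,0],"turn": [0,0,0],"claw": 0.05},
    {"travel": [-0.02,-0.09,0],"turn": [0,0,0],"claw": 0.05},
    {"travel": [-0.03,-0.135,0],"turn": [0,0,0],"claw": 0.05},
    {"travel": [-0.042,-0.183,0],"turn": [0,0,0],"claw": 0.05},
    {"travel": [-0.042,-0.183,0],"turn": [0,0,0],"claw": 0.05},
    {"travel": [-0.042,-0.183,0],"turn": [0,0,0],"claw": 0.05},
  ],
)

```text
time: 25.8
position: [350.0, 300.2, 311.9]
tcp_rot: [[-0.19, 0.982, -0.001], [0.982, 0.19, 0.002], [0.002, -0.0, -1.0]]
contact_force: [0.3, 0.4, -0.5]
opening: 44.8
```

Run:
```python
from h import *
T=robot.capture("top")[:,:,::-1]; S=robot.capture("scene")[:,:,::-1]
cv2.imwrite("pics/fin_top.png",T)
cv2.imwrite("pics/fin_topz.png",(cv2.resize(T[120:320,180:580],None,fx=2,fy=2,interpolation=cv2.INTER_CUBIC)*1.3).clip(0,255).astype(np.uint8))
cv2.imwrite("pics/fin_scene.png",(cv2.resize(S[100:260,190:450],None,fx=3.07,fy=3.07,interpolation=cv2.INTER_CUBIC)*1.0).clip(0,255).astype(np.uint8))
T0=cv2.imread("pics/top0.png")
for n,(u,v) in {"ga":(275,218),"gb":(446,220)}.items():
    d=cv2.absdiff(T[v-13:v+13,u-18:u+18],T0[v-13:v+13,u-18:u+18]); print(n,d.mean())
```

```text
ga 5.313390313390314
gb 3.4857549857549857
```

View pics/fin_topz.png

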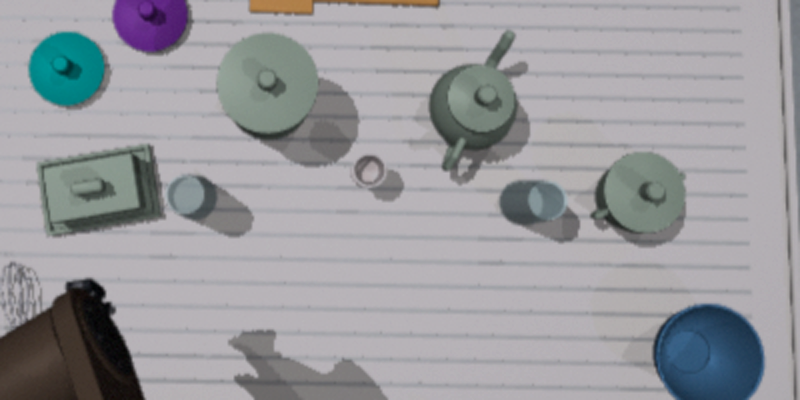

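View pics/fin_scene.png

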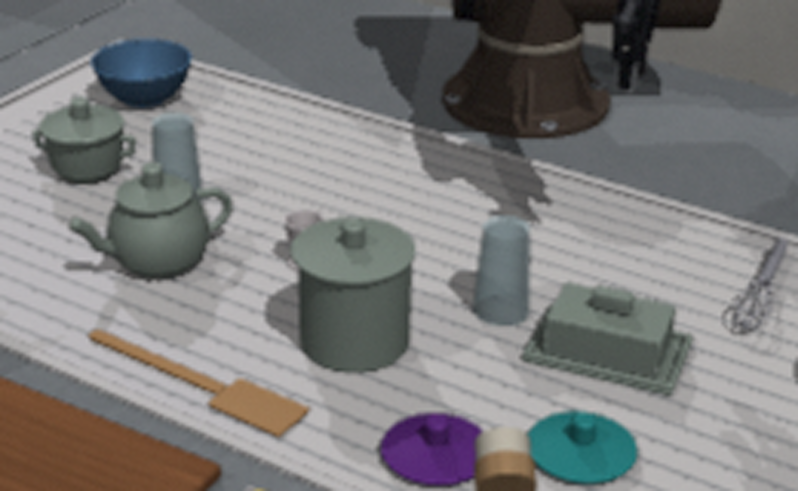

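Run:
```python
from h import *
T=cv2.imread("pics/fin_top.png")
kn={"jar":((180+267.5/2,120+78.5/2),[660.2,134.3],154.5),"tea":((180+487/2,120+95/2),[648.5,-156],133.5),"sugar":((180+654/2,120+190.5/2),[525.7,-386.1],109.5),"bar":((180+88.5/2,120+186/2),[520.8,375.9],81)}
for k,(uv,c,z) in kn.items(): print(k,"knob-top minus vessel axis",(onz("top",uv,z)[:2]-c).round(1))
o=[]
c=np.array([520.8,375.9]); a=np.radians(-79.1); X=np.array([np.cos(a),np.sin(a)]); Y=np.array([-X[1],X[0]])
big=cv2.resize(T,None,fx=8,fy=8,interpolation=cv2.INTER_CUBIC)
for L,Wd,z,col in((63,39,56,(0,0,255)),(75,47,13,(0,255,255))):
    q=np.array([proj("top",[*(c+s*L*X+t*Wd*Y),z]) for s,t in((1,1),(1,-1),(-1,-1),(-1,1))]); cv2.polylines(big,[np.int32(q*8+4)],True,col,1)
cv2.imwrite("pics/covfin.png",big[185*8:245*8,190*8:270*8])
```

```text
jar knob-top minus vessel axis [-0.4 -3.1]
tea knob-top minus vessel axis [-0.7  1.9]
sugar knob-top minus vessel axis [3.3 5.6]
bar knob-top minus vessel axis [ 1.2 -4. ]
```

View pics/covfin.png

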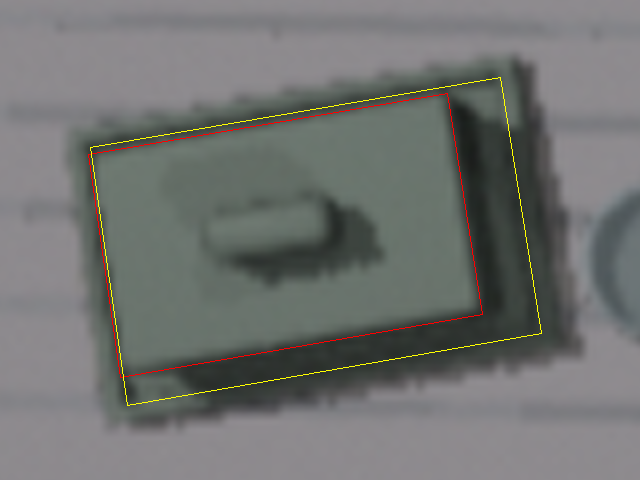

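Run:
```python
from h import *
from scipy.optimize import least_squares
T=cv2.imread("pics/fin_top.png")[:,:,::-1]
im=T.astype(np.float32)
for k,c,z,R in(("sugar",[525.7,-386.1],76,55.5),("tea",[648.5,-156],99,45.5),("jar",[660.2,134.3],124,67)):
    # radial edge points: strongest gradient near R
    g=cv2.GaussianBlur(im[:,:,0],(0,0),0.7); P=[]
    for a in np.radians(np.arange(0,360,4)):
        rs=np.arange(R-9,R+10,.5); uv=np.array([proj("top",[c[0]+r*np.cos(a),c[1]+r*np.sin(a),z]) for r in rs],np.float32)
        v=cv2.remap(g,uv[:,:1].copy(),uv[:,1:].copy(),cv2.INTER_LINEAR)[:,0]
        i=np.abs(np.gradient(v)).argmax(); P.append([c[0]+rs[i]*np.cos(a),c[1]+rs[i]*np.sin(a)])
    P=np.array(P); f=least_squares(lambda p:np.hypot(*(P-p[:2]).T)-p[2],[*c,R],loss="soft_l1",f_scale=1).x
    print(k,(f[:2]-c).round(1),f[2].round(1),R)
```

```text
sugar [1.2 1.5] 57.7 55.5
tea [ 3.7 -0.6] 46.7 45.5
jar [ 0.1 -1.2] 67.7 67
```

Run:
```python
from h import *
S=robot.capture("scene")[:,:,::-1]; T=robot.capture("top")[:,:,::-1]
o=[cv2.resize(I[v-25:v+25,u-25:u+25],(400,400),interpolation=cv2.INTER_LANCZOS4) for I,u,v in((S,217,143),(T,503,214))]
o=np.hstack(o)
for P in([525.7,-386.1,109.5],): 
    u,v=proj("top",P); print("pred knob top px in crop",(u-478+.5)*8+400,(v-189+.5)*8); u,v=proj("scene",P); print((u-192+.5)*8,(v-118+.5)*8)
for R,z in((55.5,83),(12.5,109.5)):
    for n,ou,ov,dx in(("scene",192,118,0),("top",478,189,400)):
        q=np.array([proj(n,[526.9+R*np.cos(a),-384.6+R*np.sin(a),z-7 if R>50 else z]) for a in np.linspace(0,6.28,50)]); cv2.polylines(o,[np.int32((q-[ou,ov]+.5)*8+[dx,0])],True,(0,0,255),1)
cv2.imwrite("pics/sug_lvl.png",o)
```

```text
pred knob top px in crop 653.3405862936652 224.231060791544
191.59174012319977 115.28387315131727
```

View pics/sug_lvl.png

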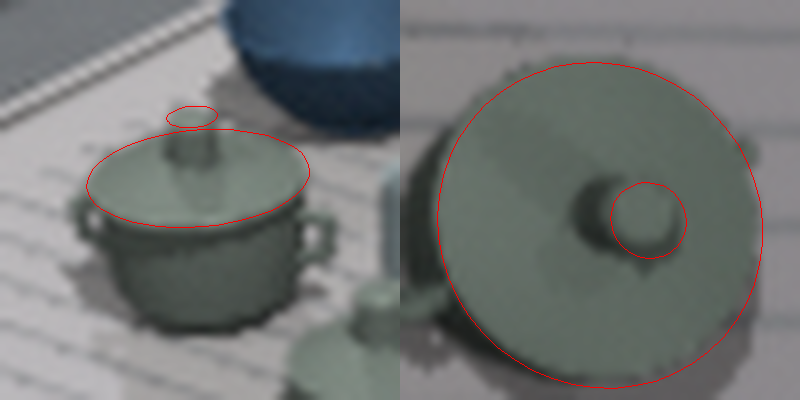

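Run:
```python
from plant import robot
s=robot.state(); print(s["time"],s["contact_force"]); print(robot.sign_off())
```

```text
26.0 [ 0.58442074 -0.01234989  0.24989601]
the job is handed in; nothing more can be done
None
```

All four lids are on: teapot, sugar bowl and biscuit jar, then the butter cover inside its border. I handed the job in at 26.0 s with the arm clear of everything.

**Set-down:** each lid was lowered until it touched, with 6–10 N of contact. Contact came within about 0.5 mm of the height worked out for fully home.

**Last pictures:**
- **Sugar and butter:** the sugar lid looks level and the cover's outline matches a centred position.
- **Centring:** the edges of the round lids came out within about 4 mm of their vessel axes, inside the 7–9 mm the spigots have to spare.
- **Bystanders:** both glasses and the look-alike lids appear unmoved, and everything is standing upright.

**Checks that disagreed:**
- **Sugar lid:** a rough reading of its knob put it about 6.5 mm off-axis, against about 2 mm from its edge; the edge fit itself read about 2 mm too large in radius.
- **Butter cover:** its grip bar read about 4 mm off along its length, although the outline looked centred.
- **Scene camera:** it sat about 1.5 px off the calibration, giving heights roughly 10 mm too low, so I relied on the top camera and the contact heights.

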